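# Fish the caddy out from between the crates and hang it up

### The job

The blue carry caddy has slipped down into the narrow gap between the two stacks of crates. Fish it out with the red T-handled hook rod - do not touch the caddy with the gripper while it is in the gap, and keep it upright - then hang it by its handle hole on the dark steel hook and put the rod back on its grey stand, leaving the other things on the table alone.

Things in the scene. Friction and masses are not known exactly. Their poses are not given: they have to be found in the camera images.
- crates: Two fixed stacks of black and grey crates, one rigid body, with a narrow gap between. Origin on the table at mid-gap; x runs along the gap, away from the robot. Each stack: 200 long (x), 140 wide (y), 200 high. Gap 62 wide (y -31 to 31), open at the top and both ends (x = -100, near, and +100).
- caddy_mid (a point): Centre of the loose blue carry caddy, about 0.2 kg, 90 long (x), 46 wide (y), 122 high (z up); its foot is 61 below. A tray with rim 46 above the foot, and across its middle an upright handle panel 12 thick (x), 44 wide (y), with a hand hole through it along x. Starts standing on the table in the gap, its length along the gap. Symmetric.
- caddy_eye (a point): Middle of the top edge of the caddy's hand hole, 92 above the foot, axes as caddy_mid; hangs on a hook by this edge. The hole is 30 wide (y) and reaches from 54 to 92 above the foot. The beam over it (92 to 122, 12 thick in x, 44 wide) is the handle, gripped from above, fingers closing along x.
- rod_bar (a point): Centre of the red T-bar of the loose hook rod, about 0.2 kg: 20 (x) by 110 (y) by 24 high, gripped from above at its middle, fingers closing along x. A shaft of 8 diameter goes straight down (-z) from it to the prong. Starts resting on the grey stand with the same axes as stand_seat.
- rod_prong (a point): Middle of the rod's prong, on its top (carrying) face: 172 below rod_bar and 17 toward -x of the shaft's axis. The prong is 8 in diameter and points to the rod's -x; underside 180 below rod_bar. Its end, axis 34 from the shaft's (outermost 38), is turned up, top 158 below rod_bar; 26 free between it and the shaft.
- stand_seat (a point): Where the T-bar's centre rests on the fixed grey rod stand, 202 above the table. Two uprights 12 thick at y = -42 and +42 (72 free between), tops 190 above the table, carry the bar's ends; lips 8 high on the tops leave 30 (x) for the 20 wide bar. Open to front (-x) and back; foot plate 10 high.
- hook_seat (a point): Top of the fixed dark steel hook's arm where a handle should hang, 174 above the table. The arm is a level bar of 8 diameter along x: from the post (16 diameter, at x = +80, no higher than the arm) to x = -30, where its end, toward the robot (-x), is turned up: outermost x = -34, top 14 above this point. z up.
- tape: Bystander: roll of amber packing tape lying flat, 100 across, 48 high. Origin at the centre of its underside.
- carton: Bystander: small cardboard carton 80 x 60 x 50 high. Origin at the centre of its underside.
- jar: Bystander: jar with a white lid, 64 across, 90 high. Origin at the centre of its underside.
- can: Bystander: can, 68 across, 100 high. Origin at the centre of its underside.
Mind the look-alikes: they are no part of the job. Of the things shaped like the part that bears caddy_mid, the blue one is meant.

How it is judged:
By the outcome, as a careful person would: the job done as asked, in the order asked, and still so for the second after the job is handed in, with the robot touching nothing.
It also fails if it takes over 69 s, if anything falls off the work surface, if the arm or the gripper's body presses on something with over 40 N, if the wrist force passes 120 N, or if a joint passes its speed limit or range.

### The arm

A 6-joint arm with a two-finger parallel gripper is mounted at the origin on the work surface. World frame = base frame: x ahead of the robot, y to its left, z up, the work surface at z = 0. Lengths are in mm, angles in rad, forces in N, time in s.
With the tool pointing down it reaches from about 275 to 825 mm from the base axis. Payload 5.2 kg.
Tool frame: the origin (TCP) lies midway between the tips of the shut fingers; the grasp point (between the pads) lies hold_point_z behind it (hold_point_z is the distance from the TCP to the grasp point, in mm); x points along the fingers, y is the direction in which the jaws open and shut, and the axes are right-handed (so a half turn about x gives the same grasp; the last joint's range is limited). The gripper opens to 93 mm and grips with 3 to 60 N. Pads are 15 mm wide; open, the fingers measure 128 mm over their backs; the gripper's body (75 mm by 188 mm) begins 65 mm behind the grasp point.
Start: joints at [-1.46, 0.259, 1.535, -0, 1.348, -0.203], TCP at [169.792, -523.14, 218.653] pointing down, gripper open.
Joint ranges: [-3.14, 3.14], [-0.91, 2.08], [0.19, 2.58], [-1.22, 4.36], [0.22, 2.71], [-3.12, 3.12]. Speed limits (rad/s): [2.57, 2.57, 3.14, 3.14, 3.14, 3.14].

### API

Orientations are given as a unit quaternion [x, y, z, w].
In Python, from bench import * gives the robot as it stands.
- The arm moves only by the tool step_arm, never from a script. Its arguments are lists of equal length, an entry for each row: "fingers": the opening, from 0 (shut) to 1 (fully open); "offset": the shift along the tool's x, y, z in cm, a list of three; "roll": the turn about the tool's x in degrees. A call has 1 to 20 rows; each row is the pose to reach, as a shift and turn from the pose commanded when the call began, along the tool's axes at that moment; what a row does not reach only later rows make up. A row lasts 1/10 s, in which the tool goes at most 50 mm and 8.59 degrees, less where a joint would pass 70% of its speed; a pose out of reach is approached as far as the arm can. A call with a gripper value outside its range is refused whole. The fingers move at their own pace and stop on an object; "force" is the grip in N (left out, the last holds). Time passes only in rows, so rows that repeat a pose let the fingers close. It gives the time, the measured TCP pose, the force and the opening at its end, in the units of the state.
- observe(): the state, without advancing time (a new reading comes with each control period).
- get_image(name): name is "side" or "top"; returns a dict with "image" (480x640x3 uint8, blue, green, red), "intrinsics" (3x3 intrinsics, pixels), "D" ([k1, k2, p1, p2, k3] as OpenCV has them; the pictures are not rectified), "world_to_cam" (4x4, takes a point from world to camera coordinates). Camera axes: x right, y down, z forward; pixel columns grow to the right and rows downward; lengths in mm; the calibration is good to about 2 mm. A picture is of the moment at which its call begins. There is no depth.
- job_done(): hands the job in, once; it reports no verdict.
Trained networks look in a picture, given as the dict that the camera call returned (one of the last four; its "shot" number tells which), for a name from the list of things; names that differ only in an ending like _2 or _b are one class to them, and where a whole thing is asked for, a point or a joint stands for the part that bears it (a point fixed in the world has none). Each returns a list of dicts, best first, with "conf" (0 to 1); they miss things now and then, are a little off and sometimes report something else, mostly with a low value. They report only what shows in the picture. A call takes as long as a camera call. They do not tell look-alikes from the thing itself.
- spot_in(target, picture): "box" ([left, top, right, bottom] in pixels, round what is visible of it).
- cut_out(target, picture): "region" (480x640 bool, what is visible of it) and "box" ([left, top, right, bottom] in pixels, round what is visible of it).
The state is a dict: "clock": time; "joint_pos": joint angles; "qvel": joint speeds; "joint_torque": joint torques, N m; "tool_pos": TCP position; "orientation": TCP orientation; "force": force on the tool from outside, world axes, zero at the start; "wrist_torque": the same for the moment, N m; "width": finger opening in mm.
Only numpy, scipy, OpenCV 4.12 (cv2) and the standard library are available. Lean on these libraries where they do the work, as an engineer would, in place of code of your own. Each camera call takes 0.05 s, during which the arm holds its last target.

## Working session

There is one attempt and no reset: what is moved stays moved. The work goes in short steps, Python scripts to look and compute and a tool call to move; the robot and the scene stay as the last step left them, time stands still between calls to the robot, and variables do not carry over. Pictures are saved under pics/ and viewed, and the job is handed in when it is done.

Besides the shell and the picture viewer there is one more tool, called after "Call:" as a command line: name --pt "numbers of a row" for each row, then --argument value for the rest. step_arm: Moves the arm, as the interface text tells. Its arguments: {"type":"object","properties":{"fingers":{"type":"array"},"offset":{"type":"array"},"roll":{"type":"array"},"force":{"type":"number"}},"required":["fingers","offset","roll"]}

```bash
ls; mkdir -p pics; python3 - <<'E'
from bench import *
import cv2,pickle
s=observe(); print(s)
for n in("side","top"):
    p=get_image(n); cv2.imwrite(f"pics/{n}0.png",p["image"]); pickle.dump(p,open(f"{n}0.pkl","wb"))
    print(n,p["intrinsics"],p["D"],p["world_to_cam"],p["shot"])
    for t in["crates","caddy_mid","rod_bar","tape","carton","jar","can","stand_seat","hook_seat"]:
        try: print(t,[(r["conf"],r["box"]) for r in spot_in(t,p)])
        except Exception as e: print(t,e)
E
```

```text
pics
{'clock': 0.0, 'joint_pos': array([-1.45978573e+00,  2.59321368e-01,  1.53608241e+00,  2.25056076e-05,
        1.34798223e+00, -2.02802854e-01]), 'qvel': array([-0.00109675, -0.00083936, -0.00040265, -0.00109035, -0.00046368,
       -0.0003039 ]), 'joint_torque': array([-1.97271911e-03, -4.37313616e+01, -2.84000587e+01,  7.17010070e-02,
        4.12507681e-02, -1.36741269e-04]), 'tool_pos': array([ 169.74588512, -522.58131128,  217.82961758]), 'orientation': array([ 0.69845707,  0.11112635, -0.69838339,  0.1098603 ]), 'force': array([ 0.47612541, -0.76341536,  0.1480831 ]), 'wrist_torque': array([ 0.01651574, -0.03330945, -0.01748203]), 'width': 92.89925770210152}
side [[552.53666128   0.         320.79646253]
 [  0.         552.53666128 241.89075256]
 [  0.           0.           1.        ]] [-0.05759253  0.          0.          0.          0.        ] [[ 8.35793669e-01  5.48999653e-01  6.95157830e-03 -5.27225018e+02]
 [ 4.25142565e-01 -6.39118883e-01 -6.40921877e-01 -1.79368136e+02]
 [-3.47423003e-01  5.38633859e-01 -7.67574637e-01  1.36617504e+03]
 [ 0.00000000e+00  0.000000
[... 1017 characters left out ...]
e+00  0.00000000e+00  0.00000000e+00  1.00000000e+00]] 2
crates [(0.59, [239.6, 173.5, 404.1, 281.1])]
caddy_mid [(0.84, [275.0, 133.4, 310.7, 169.1]), (0.82, [306.3, 211.6, 330.1, 247.9]), (0.77, [333.7, 130.2, 370.4, 171.2])]
rod_bar [(0.9, [430.8, 311.6, 479.9, 331.7]), (0.26, [225.8, 314.9, 260.5, 350.7])]
tape [(0.61, [358.6, 312.9, 395.7, 354.1])]
carton [(0.81, [225.9, 314.5, 261.5, 351.3])]
jar [(0.61, [411.9, 218.5, 442.2, 242.9])]
can [(0.73, [431.3, 311.6, 477.9, 332.0]), (0.72, [163.9, 199.8, 199.8, 227.8]), (0.15, [308.1, 208.6, 327.5, 249.8])]
stand_seat [(0.65, [406.4, 296.1, 473.4, 343.4]), (0.58, [163.7, 198.5, 201.3, 227.3])]
hook_seat [(0.97, [170.1, 258.5, 206.2, 324.3])]
```

View pics/side0.png

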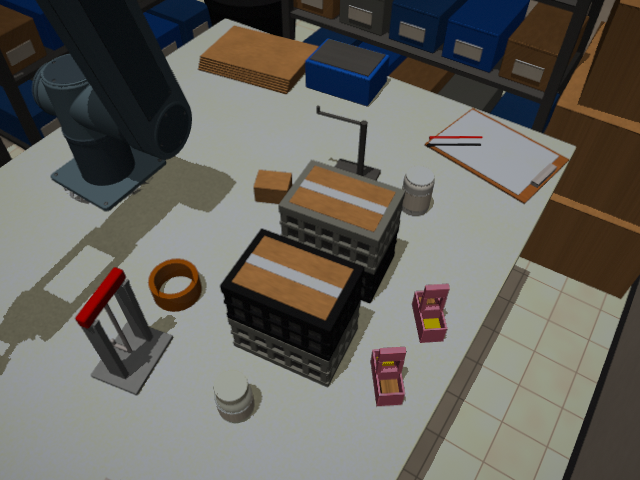

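View pics/top0.png

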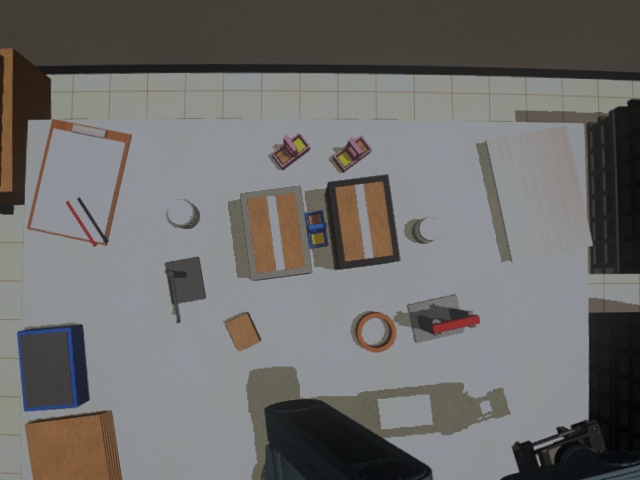

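```bash
cat > crop.py <<'E'
import cv2,sys
def crop(src,x0,y0,x1,y1,f,out):
    im=cv2.imread(src)[y0:y1,x0:x1]; im=cv2.resize(im,None,fx=f,fy=f,interpolation=cv2.INTER_CUBIC)
    im=cv2.convertScaleAbs(im,alpha=1.3,beta=15)
    for x in range((x0//10+1)*10,x1,10):
        cv2.line(im,((x-x0)*f,0),((x-x0)*f,6),(0,255,0),1); cv2.putText(im,str(x),((x-x0)*f-10,16),0,.35,(0,255,0),1)
    for y in range((y0//10+1)*10,y1,10):
        cv2.line(im,(0,(y-y0)*f),(6,(y-y0)*f),(0,255,0),1); cv2.putText(im,str(y),(8,(y-y0)*f+4),0,.35,(0,255,0),1)
    cv2.imwrite(out,im)
if __name__=="__main__":
    a=sys.argv; crop(a[1],*map(int,a[2:7]),a[7])
E
python3 crop.py pics/top0.png 230 165 410 285 4 pics/c1.png
python3 crop.py pics/top0.png 395 285 495 355 8 pics/c2.png
python3 crop.py pics/top0.png 155 250 225 330 7 pics/c3.png
python3 crop.py pics/side0.png 65 255 185 395 4 pics/c4.png
python3 crop.py pics/side0.png 300 95 400 195 6 pics/c5.png
python3 crop.py pics/side0.png 215 155 415 390 2 pics/c6.png
```

```text
(no output)
```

View pics/c1.png

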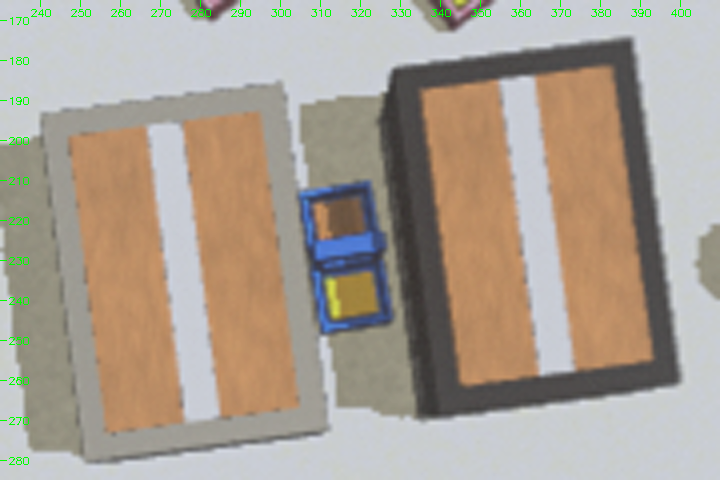

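View pics/c2.png

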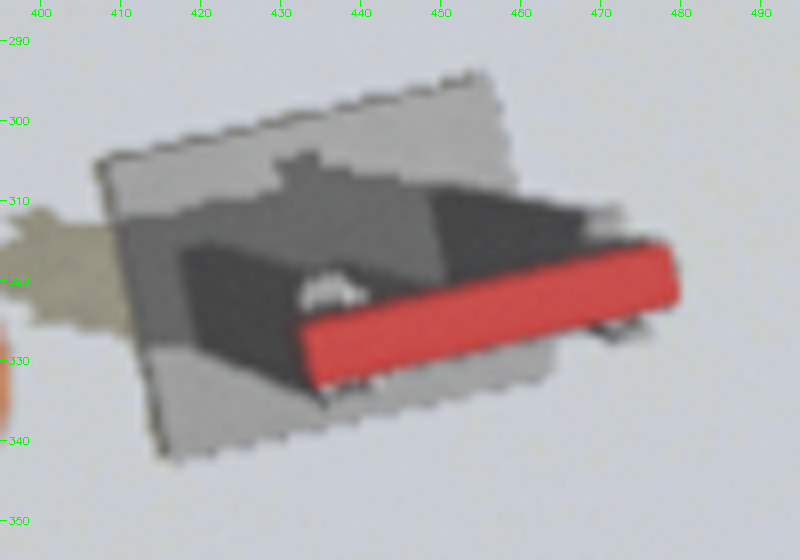

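View pics/c3.png

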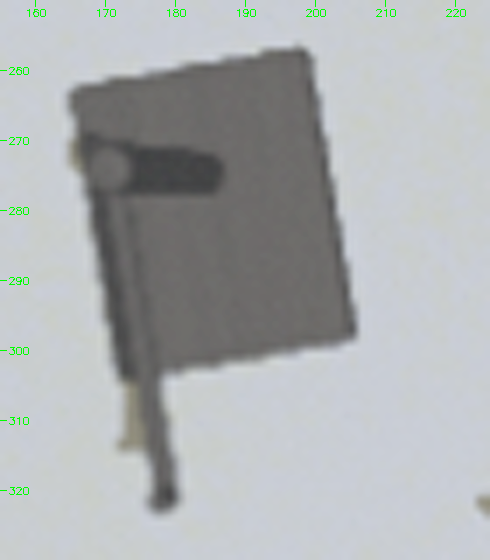

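View pics/c4.png

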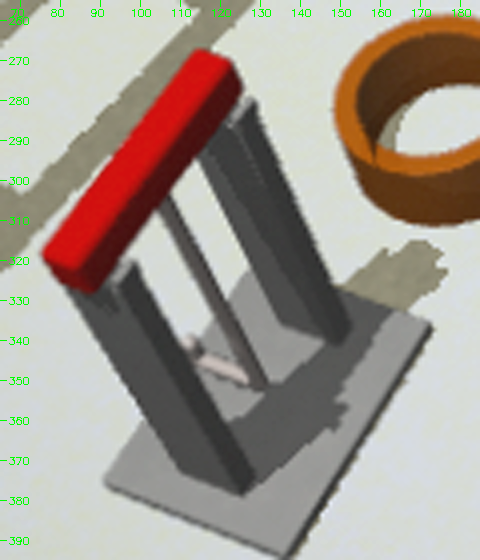

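View pics/c5.png

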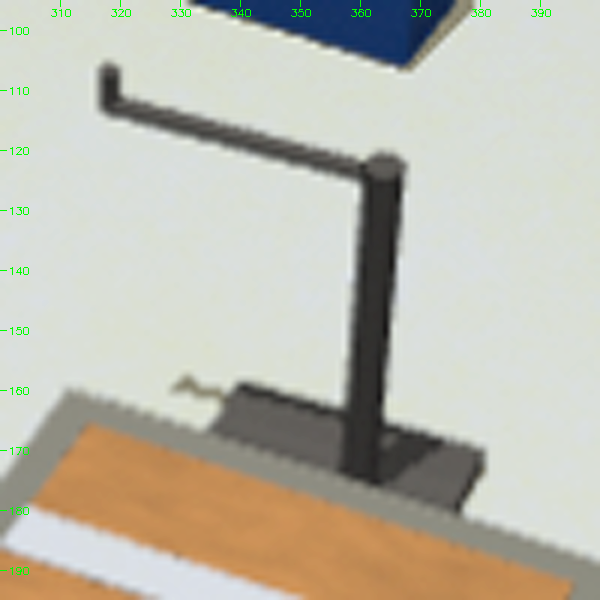

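View pics/c6.png

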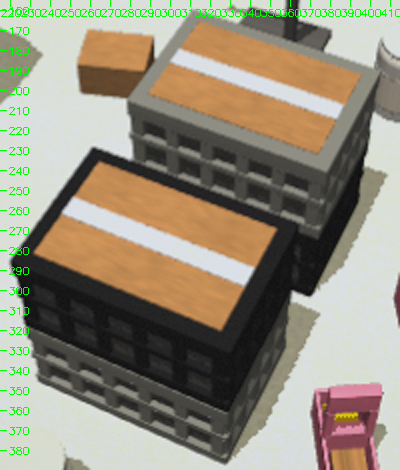

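```bash
cat > fit.py <<'E'
import numpy as np,cv2,pickle
from scipy.optimize import least_squares
P={n:pickle.load(open(f"{n}0.pkl","rb")) for n in("side","top")}
def proj(X,n):
    p=P[n];T=p["world_to_cam"];X=np.atleast_2d(np.array(X,float))
    r,_=cv2.Rodrigues(T[:3,:3])
    return cv2.projectPoints(X,r,T[:3,3],p["intrinsics"],np.array(p["D"]))[0].reshape(-1,2)
def place(q,L):
    c,s=np.cos(q[2]),np.sin(q[2]);L=np.atleast_2d(np.array(L,float))
    return np.c_[q[0]+c*L[:,0]-s*L[:,1],q[1]+s*L[:,0]+c*L[:,1],L[:,2]]
def fit(obs,q0,z=False):
    def f(q):
        return np.concatenate([(proj(place(q,[l]),n)[0]-uv) for n,l,uv in obs]).ravel()
    r=least_squares(f,q0,loss="soft_l1",x_scale=[10,10,.1]);return r.x,r.fun.reshape(-1,2)
def ray(uv,n,z):
    p=P[n];T=p["world_to_cam"];u=cv2.undistortPoints(np.array([[uv]],float),p["intrinsics"],np.array(p["D"]))[0,0]
    R=T[:3,:3];C=-R.T@T[:3,3];d=R.T@np.array([*u,1]);return C+d*(z-C[2])/d[2]
def cp(u,v,x0,y0,f): return np.array([x0+(u+.5)/f-.5,y0+(v+.5)/f-.5])
E
cat > f1.py <<'E'
from fit import *
C1=lambda u,v:cp(u,v,230,165,4);C2=lambda u,v:cp(u,v,395,285,8);C3=lambda u,v:cp(u,v,155,250,7)
C4=lambda u,v:cp(u,v,65,255,4);C5=lambda u,v:cp(u,v,300,95,6);C6=lambda u,v:cp(u,v,215,155,2)
cr=[("top",(100,171,200),C1(42,112)),("top",(100,31,200),C1(283,82)),("top",(-100,31,200),C1(327,430)),("top",(-100,171,200),C1(90,461)),
("top",(100,-31,200),C1(393,70)),("top",(100,-171,200),C1(632,38)),("top",(-100,-171,200),C1(680,381)),("top",(-100,-31,200),C1(422,417)),
("side",(-100,-31,200),C6(95,148)),("side",(100,-31,200),C6(299,225)),("side",(-100,-171,200),C6(12,262)),("side",(100,171,200),C6(378,68))]
cd=[("top",(45,23,46),C1(299,195)),("top",(45,-23,46),C1(370,181)),("top",(-45,-23,46),C1(393,320)),("top",(-45,23,46),C1(323,333)),("top",(0,0,122),C1(349,246))]
rb=[("top",(10,55,214),C2(300,322)),("top",(10,-55,214),C2(668,242)),("top",(-10,-55,214),C2(680,303)),("top",(-10,55,214),C2(315,388)),
("side",(-10,55,214),C4(195,50)),("side",(10,55,214),C4(236,65)),("side",(10,-55,214),C4(85,272)),("side",(-10,-55,214),C4(47,254))]
hk=[("top",(-30,0,188),C3(163,500)),("top",(80,0,172),C3(110,167)),("side",(80,0,172),C5(385,165)),("side",(-30,0,188),C5(110,66)),("side",(-30,0,170),C5(109,107))]
import json
out={}
for n,o,q0 in(("crates",cr,(650,0,.13)),("caddy",cd,(640,0,.13)),("stand",rb,(450,-330,.2)),("hook",hk,(500,270,.1))):
    q,r=fit(o,q0);out[n]=list(q);print(n,q.round(3),"deg",np.degrees(q[2]).round(2));print(r.round(1).tolist())
json.dump(out,open("poses.json","w"))
S={n:P[n]["image"].copy() for n in P}
def box(x0,x1,y0,y1,z0,z1):
    c=[(x,y,z) for x in(x0,x1) for y in(y0,y1) for z in(z0,z1)];return [(a,b) for i,a in enumerate(c) for b in c[i+1:] if sum(p!=q for p,q in zip(a,b))==1]
W={"crates":box(-100,100,31,171,0,200)+box(-100,100,-171,-31,0,200),"caddy":box(-45,45,-23,23,0,46)+box(-6,6,-22,22,46,122),
"stand":box(-10,10,-55,55,190,214)+[((0,0,190),(0,0,26)),((0,0,26),(-34,0,26))]+box(-15,15,36,48,10,190)+box(-15,15,-48,-36,10,190),"hook":[((-30,0,188),(-30,0,170)),((-30,0,170),(80,0,170)),((80,0,174),(80,0,0))]}
for n in S:
    im=cv2.resize(S[n],None,fx=4,fy=4,interpolation=cv2.INTER_CUBIC)
    for o in W:
        for a,b in W[o]:
            A,B=[tuple(int(round(4*(t+.5)-.5)) for t in proj(place(out[o],[k]),n)[0]) for k in(a,b)]
            cv2.line(im,A,B,(0,255,0),1)
    cv2.imwrite(f"/tmp/{n}.png",im)
t=cv2.imread("/tmp/top.png");s=cv2.imread("/tmp/side.png")
cv2.imwrite("pics/o1.png",t[660:1140,920:1640]);cv2.imwrite("pics/o2.png",t[1000:1440,1560:2000])
cv2.imwrite("pics/o3.png",s[1000:1600,260:800]);cv2.imwrite("pics/o4.png",cv2.resize(s[380:1560,860:1640],None,fx=.5,fy=.5))
E
python3 f1.py; python3 -c "
import bench;print([x for x in dir(bench) if not x.startswith('_')]); print(getattr(bench,'hold_point_z',None))"; ls -la
```

```text
crates [ 6.44411e+02 -3.00010e+01  1.40000e-01] deg 8.02
[[-0.7, 0.3], [0.0, -0.3], [0.8, -0.2], [-1.4, 0.3], [-0.5, -0.9], [0.3, -0.8], [0.7, 0.1], [4.2, -0.6], [-1.9, -1.6], [0.3, -1.4], [-2.3, -0.5], [1.3, 0.6]]
caddy [ 6.51415e+02 -2.59140e+01  1.77000e-01] deg 10.16
[[-0.2, -0.5], [-0.1, -0.0], [0.3, 0.2], [-0.2, 0.1], [0.1, 0.1]]
stand [ 4.28760e+02 -3.36704e+02  2.46000e-01] deg 14.08
[[-0.7, -0.6], [0.1, -2.6], [0.7, -1.6], [-0.5, -0.2], [-0.1, -1.9], [-0.0, -2.4], [-0.7, -0.2], [-2.1, 0.5]]
hook [4.57619e+02 2.98582e+02 2.09000e-01] deg 11.97
[[-0.2, -0.4], [-0.4, -0.1], [-0.0, 0.7], [-0.5, 0.0], [-0.3, -0.3]]
['IKError', 'cut_out', 'get_image', 'hold_point_z', 'job_done', 'observe', 'spot_in']
18.8
total 1836
drwxr-xr-x  3 agent agent   4096 Dec  7 15:59 .
drwxr-xr-x 23 root  root    4096 Dec  7 15:56 ..
-rw-r--r--  1 agent agent    611 Dec  7 15:56 crop.py
-rw-r--r--  1 agent agent   2656 Dec  7 15:59 f1.py
-rw-r--r--  1 agent agent    995 Dec  7 15:59 fit.py
drwxr-xr-x  2 agent agent   4096 Dec  7 15:59 pics
-rw-r--r--  1 agent agent    283 Dec  7 15:59 poses.json
-rw-r--r--  1 agent agent 922189 Dec  7 15:56 side0.pkl
-rw-r--r--  1 agent agent 922189 Dec  7 15:56 top0.pkl
```

View pics/o1.png

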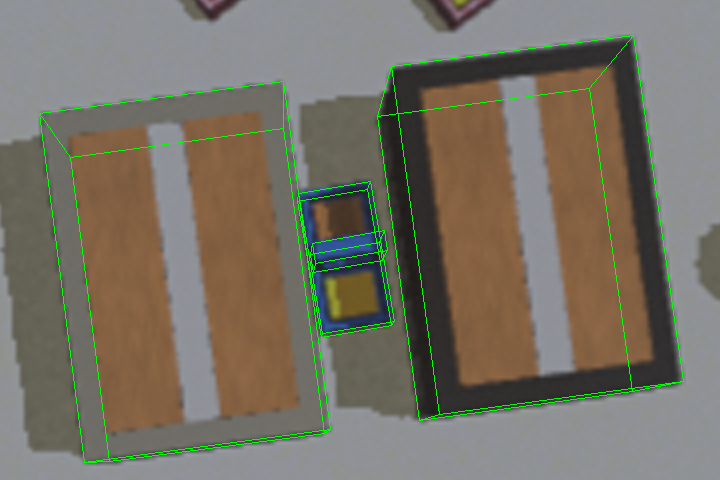

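View pics/o2.png

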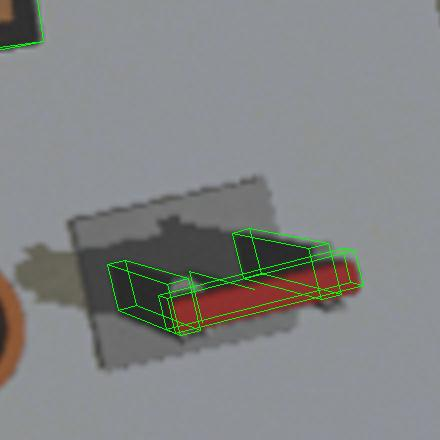

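View pics/o3.png

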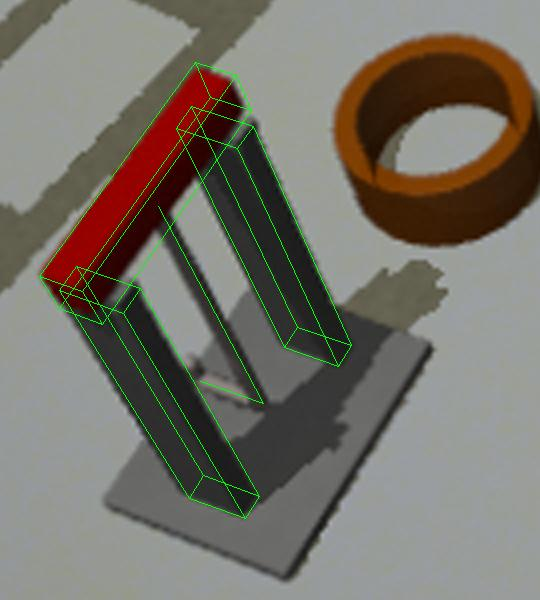

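View pics/o4.png

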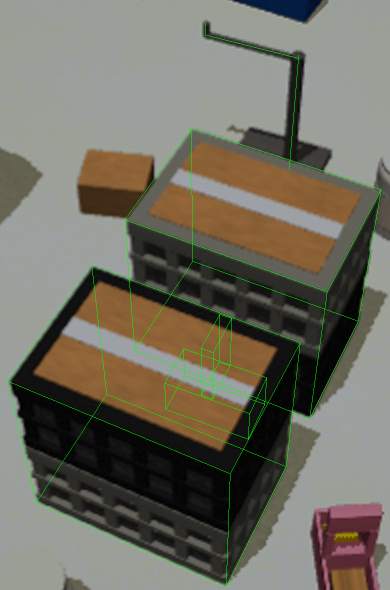

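```bash
cat > f2.py <<'E'
from fit import *
from scipy.optimize import minimize
import json
def red(im):
    b,g,r=[im[...,i].astype(int) for i in range(3)];return ((r>90)&(r>2.2*g)&(r>2.2*b))
ROI={"top":(420,300,495,345),"side":(65,255,140,345)}
F=6
M={}
for n,(a,b,c,d) in ROI.items():
    im=cv2.resize(P[n]["image"][b:d,a:c],None,fx=F,fy=F,interpolation=cv2.INTER_CUBIC); M[n]=red(im)
    ys,xs=np.nonzero(M[n]); print(n,M[n].sum(),a+xs.min()/F,a+xs.max()/F,b+ys.min()/F,b+ys.max()/F)
def cost(q,ns=("top","side"),z=202,L=55,w=10,ret=False):
    t=0;e=[]
    for n in ns:
        a,b,c,d=ROI[n]
        pts=[(x,y,zz) for x in(-w,w) for y in(-L,L) for zz in(z-12,z+12)]
        uv=(proj(place(q,pts),n)-[a,b]+.5)*F-.5
        m=np.zeros(M[n].shape,np.uint8);cv2.fillConvexPoly(m,np.round(cv2.convexHull(uv.astype(np.float32))*16).astype(np.int32),1,shift=4)
        i=(m&M[n]).sum();u=(m|M[n]).sum();t-=i/u;e.append(i/u)
    return e if ret else t
for ns in(("top",),("side",),("top","side")):
  best=None
  for yaw in(.15,.2,.25):
    r=minimize(cost,[428,-337,yaw],args=(ns,),method="Nelder-Mead",options=dict(initial_simplex=[[428,-337,yaw],[436,-337,yaw],[428,-329,yaw],[428,-337,yaw+.05]],xatol=.01,fatol=1e-5))
    if best is None or r.fun<best.fun:best=r
  print(ns,best.x.round(3),best.fun,cost(best.x,ret=True))
q=best.x
p=json.load(open("poses.json"));p["stand"]=list(q);json.dump(p,open("poses.json","w"))
E
python3 f2.py; sed -i '/^for n,o,q0/,/^json.dump/d' f1.py; sed -i 's/^out={}/out=json.load(open("poses.json"))/' f1.py; python3 f1.py
python3 - <<'E'
import sys;sys.path.insert(0,'.')
from fit import *
for n in P:
    T=P[n]["world_to_cam"];print(n,-T[:3,:3].T@T[:3,3])
E
```

```text
top 13241 432.6666666666667 479.3333333333333 315.8333333333333 333.0
side 23010 75.66666666666667 122.66666666666666 267.3333333333333 322.3333333333333
('top',) [ 4.24836e+02 -3.37101e+02  1.65000e-01] -0.7174290049859093 [np.float64(0.7174290049859093), np.float64(0.46952476176872693)]
('side',) [ 4.16420e+02 -3.32478e+02  3.25000e-01] -0.4921578303688287 [np.float64(0.4538637690269858), np.float64(0.4921578303688287)]
('top', 'side') [ 4.25202e+02 -3.36330e+02  1.92000e-01] -1.187766809978274 [np.float64(0.714378203398975), np.float64(0.47338860657929926)]
side [ 991.5489971  -561.05934549  937.34539504]
top [ 525.31921359   15.25974558 1565.35456522]
```

```bash
sed -i 's/return ((r>90).*/return ((r>45)\&(r>2.0*g)\&(r>2.0*b)\&(r-g>25))/' f2.py; echo 'cv2.imwrite("pics/m.png",np.hstack([cv2.resize(255*M[n].astype(np.uint8),(390,480)) for n in M]))'>>f2.py; python3 f2.py;python3 f1.py
```

```text
top 13906 432.5 479.5 315.6666666666667 333.1666666666667
side 31240 75.5 125.0 267.1666666666667 328.3333333333333
('top',) [ 4.25407e+02 -3.38266e+02  1.83000e-01] -0.7508639308855292 [np.float64(0.7508639308855292), np.float64(0.6380205140778881)]
('side',) [ 4.25280e+02 -3.35725e+02  3.07000e-01] -0.6580209103390009 [np.float64(0.6993089933993399), np.float64(0.6580209103390009)]
('top', 'side') [ 4.24894e+02 -3.35919e+02  1.93000e-01] -1.3942418917506167 [np.float64(0.7508639308855292), np.float64(0.6433779608650876)]
```

View pics/m.png

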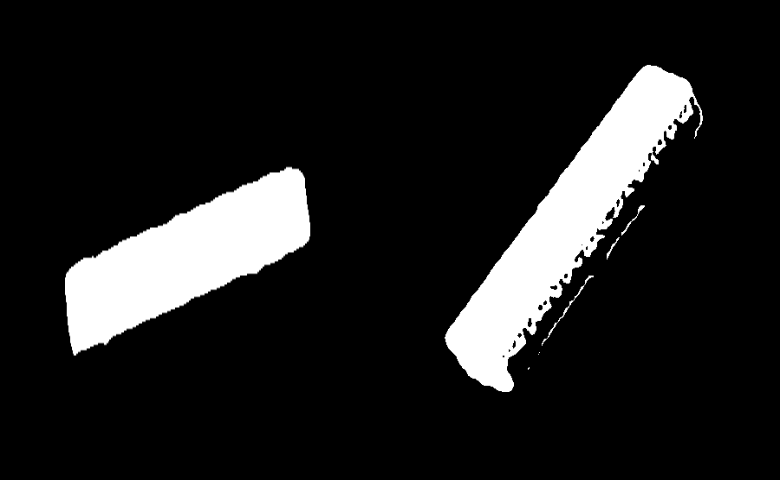

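View pics/o2.png

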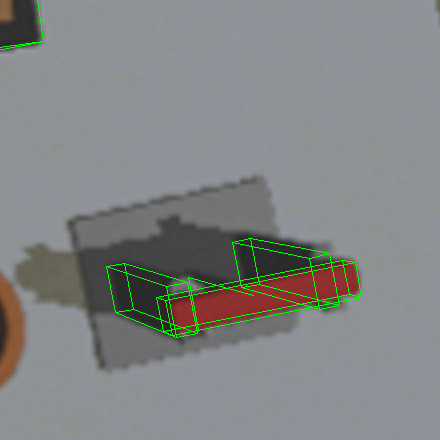

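View pics/o3.png

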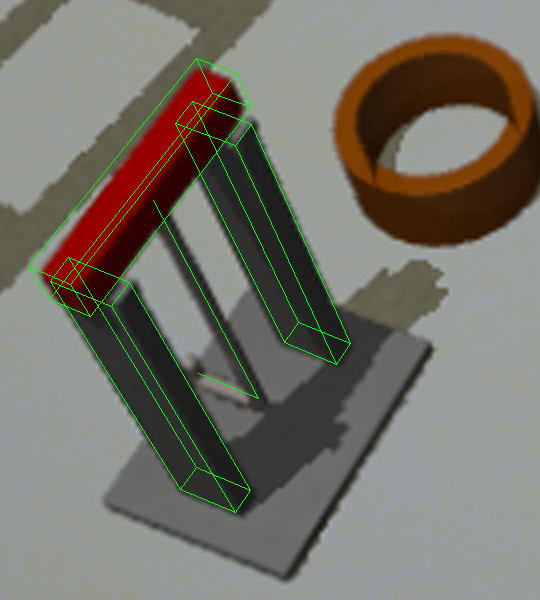

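```bash
cat > f3.py <<'E'
from fit import *
from scipy.optimize import least_squares
C2=lambda u,v:cp(u,v,395,285,8);C4=lambda u,v:cp(u,v,65,255,4)
pl=[C2(100,160),C2(485,72),C2(552,378),C2(168,462)]
W=np.array([ray(p,"top",10) for p in pl]);print(W.round(1),W.mean(0).round(1))
for i in range(4):
    d=W[(i+1)%4]-W[i];print(np.linalg.norm(d).round(1),np.degrees(np.arctan2(d[1],d[0])).round(1))
# side plate corners
for z,p in((10,C4(107,482)),(10,C4(432,325)),(10,C4(285,552))): print("side",ray(p,"side",z).round(1))
# bar from mask edges in top: fit rotated rect
im=P["top"]["image"].astype(int);m=((im[...,2]>120)&(im[...,2]>2*im[...,1])).astype(np.uint8);m[:300]=0;m[345:]=0;m[:,:420]=0;m[:,495:]=0
ys,xs=np.nonzero(m);c,s,a=cv2.minAreaRect(np.c_[xs,ys].astype(np.float32));print(c,s,a,ray(c,"top",214))
b=cv2.boxPoints((c,s,a));
R=[ray(p,"top",214) for p in b];
for i in range(4):
    d=R[(i+1)%4]-R[i];print(np.linalg.norm(d).round(1),np.degrees(np.arctan2(d[1],d[0])).round(1))
# upright base corners side z=10
for p in(C4(243,497),C4(345,346)): print("upr(-y/+y), +x,-y corner",ray(p,"side",10))
E
python3 f3.py
```

```text
[[ 460.4 -262.4   10. ]
 [ 489.  -388.1   10. ]
 [ 390.2 -410.    10. ]
 [ 363.3 -284.6   10. ]] [ 425.7 -336.3   10. ]
128.9 -77.1
101.2 -167.5
128.2 102.1
99.6 12.9
side [ 396.1 -409.8   10. ]
side [ 464.  -264.4   10. ]
side [ 489.1 -388.1   10. ]
(456.0884094238281, 323.8890380859375) (7.269171714782715, 46.40745544433594) 77.19573211669922 [ 425.71513827 -337.15471743  214.        ]
105.7 -77.4
16.4 -167.1
105.7 102.5
16.3 13.0
upr(-y/+y), +x,-y corner [ 453.76856871 -379.62243051   10.        ]
upr(-y/+y), +x,-y corner [ 437.20266725 -296.26955562   10.        ]
```

```bash
cat > mv.py <<'E'
import json,sys,numpy as np
from scipy.spatial.transform import Rotation as R
from bench import observe,hold_point_z
p=json.load(open("poses.json"));p["stand"]=[426.0,-336.8,.2225];json.dump(p,open("poses.json","w"))
def loc(n,x,y=0):
    q=p[n];c,s=np.cos(q[2]),np.sin(q[2]);return np.array([q[0]+c*x-s*y,q[1]+s*x+c*y])
def go(*targets):  # (x,y,z TCP, yaw of jaw axis)
    s=observe();Q=R.from_quat(s["orientation"]);M=Q.as_matrix()
    print("t",round(s["clock"],2),"tcp",s["tool_pos"].round(1),"jaw yaw deg",np.degrees(np.arctan2(M[1,1],M[0,1])).round(2),"toolx",M[:,0].round(4),"F",s["force"].round(2),"w",round(s["width"],1),"q6",s["joint_pos"][5].round(2))
    for x,y,z,yaw in targets:
        o=M.T@(np.array([x,y,z])-s["tool_pos"])/10
        # tool y' for yaw: solve roll about tool x
        d=M.T@np.array([np.cos(yaw),np.sin(yaw),0]);r=np.degrees(np.arctan2(d[2],d[1]))
        r=(r+90)%180-90
        print("off",o.round(2).tolist(),"roll",r.round(2),"or",(r-np.sign(r)*180).round(2))
E
python3 - <<'E'
from mv import *
q=p["stand"]
go((q[0],q[1],300,q[2]),(q[0],q[1],183,q[2]))
E
```

```text
t 1.0 tcp [ 169.8 -523.1  218.6] jaw yaw deg -72.02 toolx [-0.e+00  1.e-04 -1.e+00] F [-0.33 -0.32  0.71] w 92.9 q6 -0.2
off [-8.14, -9.81, -30.12] roll -84.77 or 95.23
off [3.56, -9.81, -30.12] roll -84.77 or 95.23
```

Call:
step_arm --fingers '[1, 1, 1, 1, 1, 1, 1, 1, 1, 1, 1, 1, 1, 1, 1, 1]' --pt "-4 0 0" --pt "-8.14 0 0" --pt "-8.14 -1 -3" --pt "-8.14 -2 -6" --pt "-8.14 -3 -9" --pt "-8.14 -4 -12" --pt "-8.14 -5 -15" --pt "-8.14 -6 -18" --pt "-8.14 -7 -21" --pt "-8.14 -8 -24" --pt "-8.14 -9 -27" --pt "-8.14 -9.81 -30.12" --pt "-8.14 -9.81 -30.12" --pt "-8.14 -9.81 -30.12" --pt "-8.14 -9.81 -30.12" --pt "-8.14 -9.81 -30.12" --roll '[0, 0, -8, -16, -24, -32, -40, -48, -56, -64, -72, -80, -84.77, -84.77, -84.77, -84.77]'

```text
clock: 2.6
tool_pos: [425.5, -337.3, 300.1]
orientation: [0.442, 0.552, -0.442, 0.552]
force: [-0.0, -0.6, -0.9]
width: 93.0
```

```bash
python3 - <<'E'
from mv import *
q=p["stand"]
go((q[0],q[1],183,q[2]))
E
```

```text
t 2.6 tcp [ 425.5 -337.3  300.1] jaw yaw deg 12.6 toolx [-1.e-04 -1.e-04 -1.e+00] F [-0.05 -0.65 -0.89] w 93.0 q6 -1.1
off [11.71, 0.06, -0.04] roll -0.15 or 179.85
```

Call:
step_arm --fingers '[1, 1, 1, 1, 1, 0.15, 0.15, 0.15, 0.15, 0.15, 0.15, 0.15, 0.15, 0.15, 0.15, 0.15]' --pt "4 0.06 0" --pt "8 0.06 0" --pt "11 0.06 0" --pt "11.7 0.06 0" --pt "11.7 0.06 0" --pt "11.7 0.06 0" --pt "11.7 0.06 0" --pt "11.7 0.06 0" --pt "11.7 0.06 0" --pt "11.7 0.06 0" --pt "11.7 0.06 0" --pt "11.7 0.06 0" --pt "11.7 0.06 0" --pt "11.7 0.06 0" --pt "11.7 0.06 0" --pt "11.7 0.06 0" --roll '[0, 0, 0, 0, 0, 0, 0, 0, 0, 0, 0, 0, 0, 0, 0, 0]' --force 40

```text
clock: 4.2
tool_pos: [426.6, -336.7, 183.0]
orientation: [0.441, 0.552, -0.441, 0.552]
force: [0.1, 0.6, -0.6]
width: 19.4
```

```bash
python3 - <<'E'
from mv import *
import cv2
go()
pk=get_image=None
from bench import get_image
pk=get_image("side");cv2.imwrite("pics/s1.png",pk["image"]);
E
python3 crop.py pics/s1.png 50 200 200 400 3 pics/s1c.png
```

```text
t 4.2 tcp [ 426.6 -336.7  183. ] jaw yaw deg 12.75 toolx [ 0.e+00  1.e-04 -1.e+00] F [ 0.13  0.56 -0.64] w 19.4 q6 -1.1
```

View pics/s1c.png

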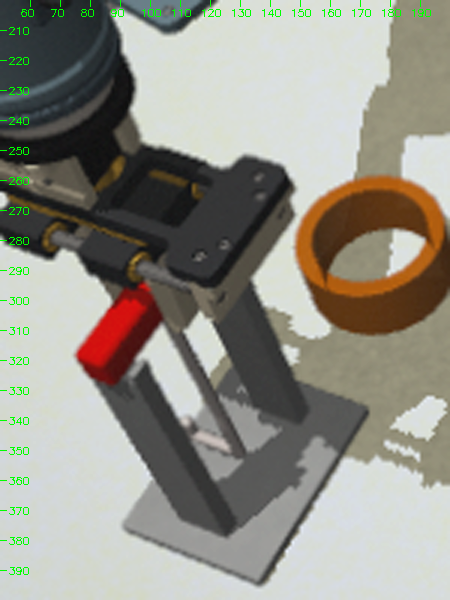

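```bash
python3 - <<'E'
from mv import *
a=loc("caddy",54);b=loc("caddy",17);print(a,b)
y=p["caddy"][2]
go((*a,388,y),(*a,223,y),(*b,223,y))
E
```

```text
[704.5694513  -16.39265293] [668.14911515 -22.91638767]
t 4.25 tcp [ 426.6 -336.7  183. ] jaw yaw deg 12.75 toolx [ 0.e+00  1.e-04 -1.e+00] F [ 0.09 -0.47  0.13] w 19.8 q6 -1.1
off [-20.5, 34.18, -25.11] roll 2.59 or -177.41
off [-4.0, 34.18, -25.11] roll 2.59 or -177.41
off [-4.0, 30.48, -25.28] roll 2.59 or -177.41
```

Call:
step_arm --fingers '[0, 0, 0, 0, 0, 0, 0, 0, 0, 0, 0, 0, 0, 0, 0, 0, 0, 0, 0, 0]' --pt "-1 0 0" --pt "-3 0 0" --pt "-6 0 0" --pt "-10 0 0" --pt "-14 0 0" --pt "-18 0 0" --pt "-20.5 1 -0.7" --pt "-20.5 4 -3" --pt "-20.5 7 -5.1" --pt "-20.5 10 -7.3" --pt "-20.5 13 -9.5" --pt "-20.5 16 -11.7" --pt "-20.5 19 -13.9" --pt "-20.5 22 -16.1" --pt "-20.5 25 -18.3" --pt "-20.5 28 -20.5" --pt "-20.5 31 -22.7" --pt "-20.5 33 -24.2" --pt "-20.5 34.18 -25.11" --pt "-20.5 34.18 -25.11" --roll '[0, 0, 0, 0, 0, 0, 0, 0, 0, 1, 1, 1, 2, 2, 2, 2.59, 2.59, 2.59, 2.59, 2.59]'

```text
clock: 6.25
tool_pos: [705.3, -14.3, 387.1]
orientation: [0.453, 0.544, -0.453, 0.542]
force: [-1.0, -0.1, -1.8]
width: 19.7
```

```bash
python3 - <<'E'
from mv import *
import cv2
from bench import get_image
a=loc("caddy",54);y=p["caddy"][2]
go((*a,223,y))
for n in("side","top"):
    pk=get_image(n);cv2.imwrite(f"pics/{n}2.png",pk["image"]);
E
python3 crop.py pics/top2.png 230 110 410 285 4 pics/t2c.png
```

```text
t 6.25 tcp [705.3 -14.3 387.1] jaw yaw deg 10.32 toolx [-1.4e-03  7.0e-04 -1.0e+00] F [-1.02 -0.09 -1.84] w 19.7 q6 -0.36
off [16.41, -0.08, 0.21] roll 0.17 or -179.83
```

View pics/side2.png

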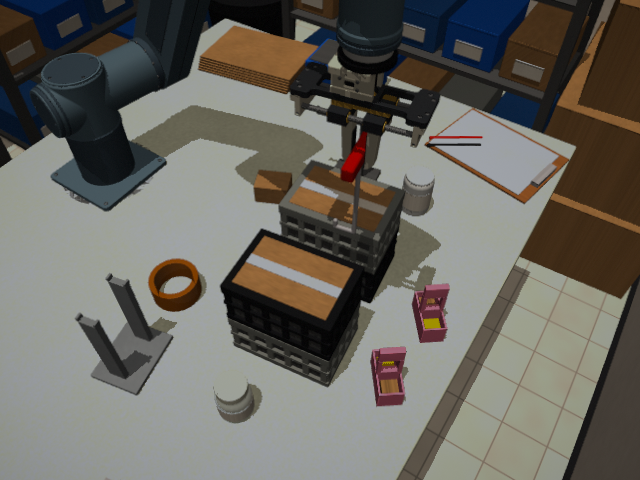

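View pics/t2c.png

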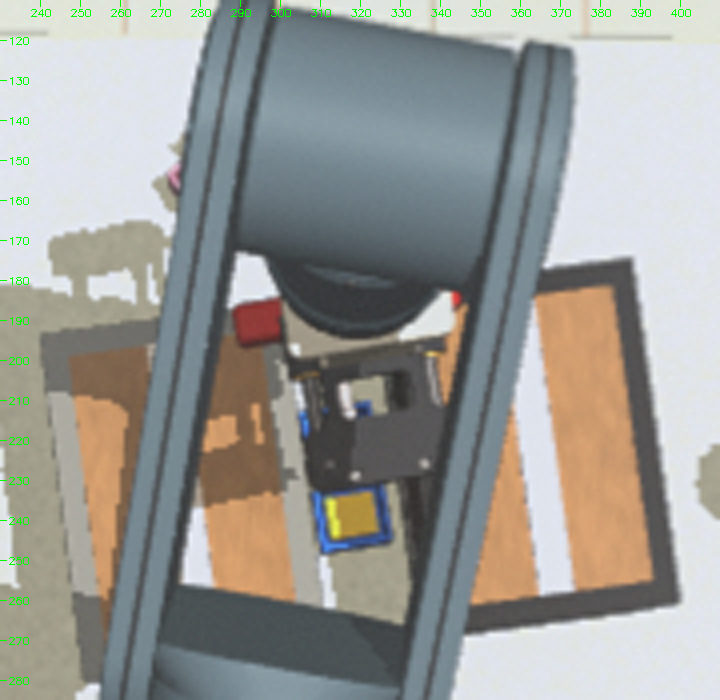

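```bash
python3 - <<'E'
from mv import *
from fit import *
import cv2
go()
s=observe();q=(s["tool_pos"][0],s["tool_pos"][1],np.radians(10.2));z=387.1+19
im=cv2.imread("pics/side2.png")
im=cv2.resize(im[100:300,260:420],None,fx=4,fy=4,interpolation=cv2.INTER_CUBIC)
f=lambda l:tuple(int(v) for v in ((proj(place(q,[l]),"side")[0]-[260,100]+.5)*4-.5))
for a,b in(((0,0,z),(0,0,z-176)),((0,0,z-176),(-34,0,z-176)),((-34,0,z-176),(-34,0,z-158)),((-10,-55,z+12),(-10,55,z+12)),((10,-55,z+12),(10,55,z+12)),((-10,-55,z-12),(-10,55,z-12))):
    cv2.line(im,f(a),f(b),(0,255,0),1)
cv2.imwrite("pics/s2o.png",im[:600])
E
```

```text
t 6.35 tcp [704.3 -16.5 387.8] jaw yaw deg 10.18 toolx [-1.e-03 -4.e-04 -1.e+00] F [-0.04 -0.48 -1.53] w 19.8 q6 -0.36
```

View pics/s2o.png

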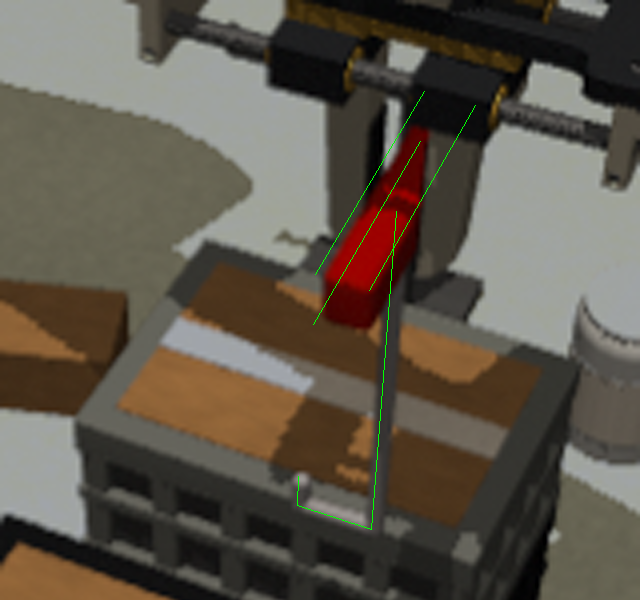

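Call:
step_arm --fingers '[0, 0, 0, 0, 0, 0, 0, 0, 0, 0]' --pt "2 0 0" --pt "4 0 0" --pt "6 0 0" --pt "8 0 0" --pt "10 0 0" --pt "12 0 0" --pt "14 0 0" --pt "16 0 0" --pt "16.5 0 0" --pt "16.5 0 0" --roll '[0, 0, 0, 0, 0, 0, 0, 0, 0, 0]'

```text
clock: 7.35
tool_pos: [703.6, -17.4, 222.7]
orientation: [0.454, 0.543, -0.454, 0.542]
force: [-0.5, 0.1, -2.0]
width: 19.9
```

```bash
python3 - <<'E'
from mv import *
import cv2
from bench import get_image
b=loc("caddy",17);y=p["caddy"][2]
go((*b,223,y))
for n in("side","top"):
    pk=get_image(n);cv2.imwrite(f"pics/{n}3.png",pk["image"]);
E
python3 crop.py pics/top3.png 270 170 370 270 6 pics/t3c.png;python3 crop.py pics/side3.png 280 120 420 270 4 pics/s3c.png
```

```text
t 7.35 tcp [703.6 -17.4 222.7] jaw yaw deg 10.09 toolx [-1.7e-03  1.0e-04 -1.0e+00] F [-0.53  0.12 -1.99] w 19.9 q6 -0.36
off [-0.02, -3.59, -0.08] roll -0.07 or 179.93
```

View pics/s3c.png

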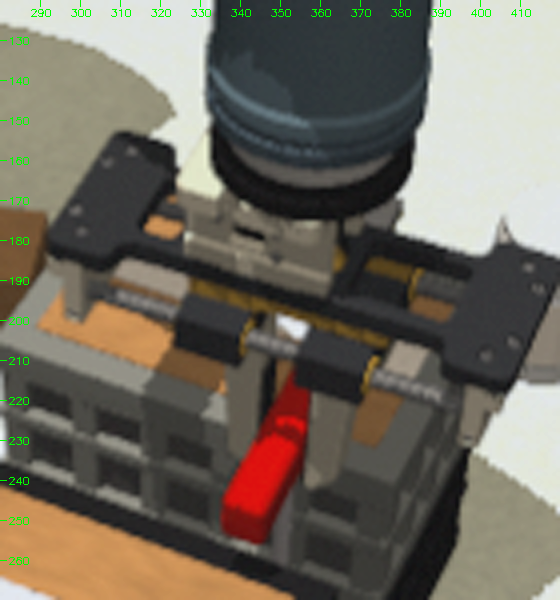

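View pics/t3c.png

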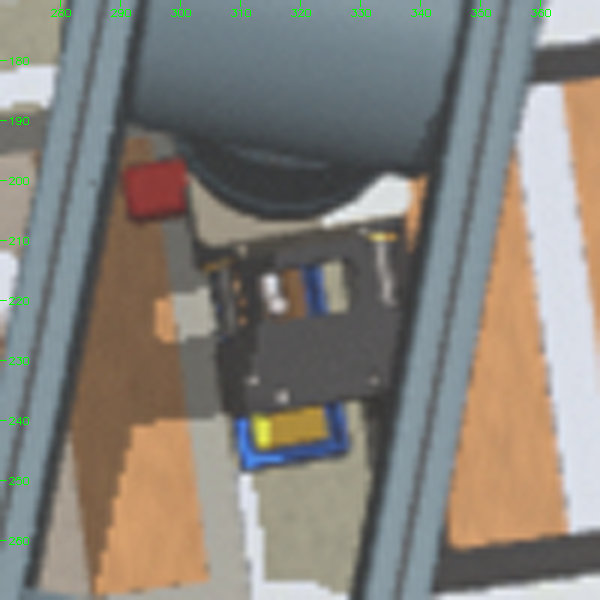

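```bash
python3 - <<'E'
from mv import *
from fit import *
q=(703.6,-17.4,np.radians(10.1))
for l in((-34,0,84),(-34,0,70),(-17,0,70),(0,0,70),(0,0,200)): print(l,proj(place(q,[l]),"top").round(1))
for l in((0,22,122),(0,-22,122),(6,0,122),(6,15,70),(6,-15,70),(45,23,46),(45,-23,46)): print("caddy",l,proj(place(p["caddy"],[l]),"top").round(1))
E
```

```text
(-34, 0, 84) [[315.6 220. ]]
(-34, 0, 70) [[315.4 220.6]]
(-17, 0, 70) [[314.3 213.8]]
(0, 0, 70) [[313.1 207.1]]
(0, 0, 200) [[314.4 200.4]]
caddy (0, 22, 122) [[308.  227.8]]
caddy (0, -22, 122) [[326.1 224.7]]
caddy (6, 0, 122) [[316.6 223.8]]
caddy (6, 15, 70) [[310.1 226.7]]
caddy (6, -15, 70) [[321.9 224.7]]
caddy (45, 23, 46) [[304.1 212.9]]
caddy (45, -23, 46) [[322.1 209.8]]
```

Call:
step_arm --fingers '[0, 0, 0, 0, 0, 0, 0, 0, 0]' --pt "0 -0.5 0" --pt "0 -1 0" --pt "0 -1.5 0" --pt "0 -2 -0.05" --pt "0 -2.5 -0.05" --pt "0 -3 -0.08" --pt "0 -3.4 -0.08" --pt "0 -3.6 -0.08" --pt "0 -3.6 -0.08" --roll '[0, 0, 0, 0, 0, 0, 0, 0, 0]'

```text
clock: 8.35
tool_pos: [668.8, -22.0, 223.1]
orientation: [0.454, 0.542, -0.454, 0.542]
force: [-0.3, -0.4, -2.7]
width: 20.0
```

```bash
python3 - <<'E'
from mv import *
import cv2
from bench import get_image
go()
for n in("top",):
    pk=get_image(n);cv2.imwrite(f"pics/{n}4.png",pk["image"]);
E
python3 crop.py pics/top4.png 270 170 370 270 6 pics/t4c.png
```

```text
t 8.35 tcp [668.8 -22.  223.1] jaw yaw deg 10.15 toolx [ 0.  0. -1.] F [-0.28 -0.41 -2.66] w 20.0 q6 -0.38
```

View pics/t4c.png

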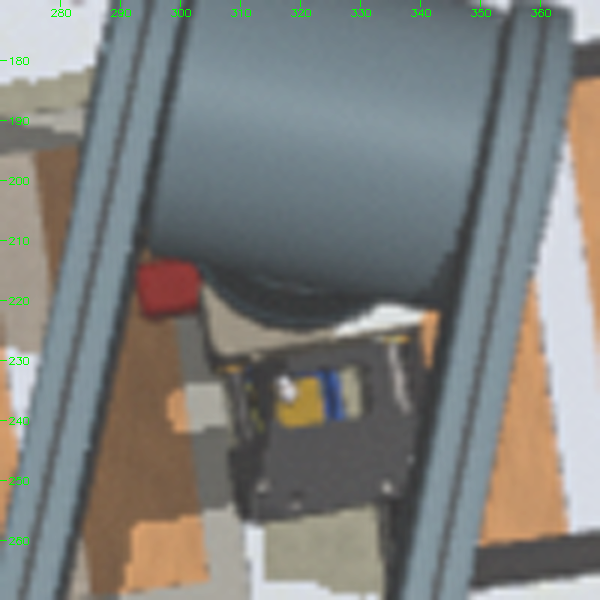

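Call:
step_arm --fingers '[0, 0, 0, 0, 0, 0, 0, 0, 0, 0, 0, 0]' --pt "-0.8 0 0" --pt "-1.5 0 0" --pt "-1.8 0 0" --pt "-2.1 0 0" --pt "-2.4 0 0" --pt "-2.7 0 0" --pt "-3.0 0 0" --pt "-3.3 0 0" --pt "-3.6 0 0" --pt "-4 0 0" --pt "-4 0 0" --pt "-4 0 0" --roll '[0, 0, 0, 0, 0, 0, 0, 0, 0, 0, 0, 0]'

```text
clock: 9.6
tool_pos: [669.0, -21.9, 263.2]
orientation: [0.454, 0.542, -0.454, 0.542]
force: [0.6, 1.1, -3.5]
width: 19.3
```

```bash
python3 - <<'E'
from mv import *
import cv2
from bench import get_image
c=p["crates"];
a=loc("crates",17,1.5);b=loc("crates",-90+17,0);d=loc("crates",-230+17)
go((*a,263,np.radians(9)),(*b,263,c[2]),(*d,263,c[2]),(*d,245,c[2]))
for n in("top","side"):
    pk=get_image(n);cv2.imwrite(f"pics/{n}5.png",pk["image"]);
E
python3 crop.py pics/top5.png 270 170 370 270 6 pics/t5c.png
```

```text
t 9.6 tcp [669.  -21.9 263.2] jaw yaw deg 10.16 toolx [ 3.e-04 -0.e+00 -1.e+00] F [ 0.56  1.13 -3.55] w 19.3 q6 -0.38
off [0.02, -0.86, 0.27] roll 1.16 or -178.84
off [0.02, -9.86, 0.09] roll 2.14 or -177.86
off [0.01, -23.85, -0.43] roll 2.14 or -177.86
off [1.81, -23.85, -0.43] roll 2.14 or -177.86
```

View pics/t5c.png

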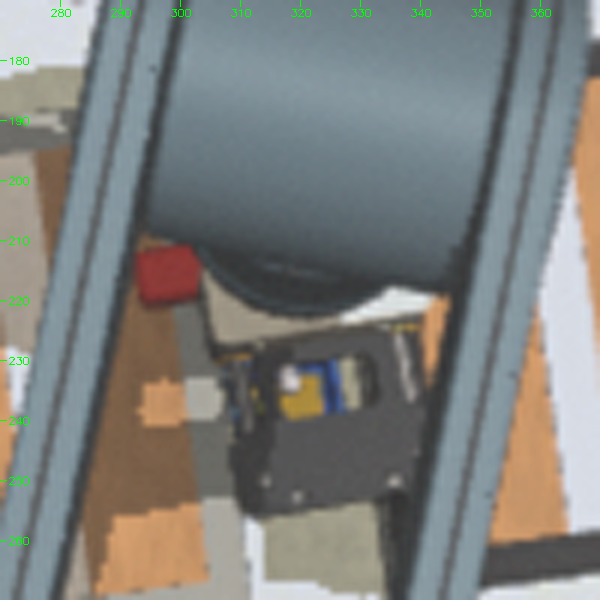

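Call:
step_arm --fingers '[0, 0, 0, 0, 0, 0, 0, 0, 0, 0, 0, 0, 0, 0, 0, 0]' --pt "0 -0.3 0.1" --pt "0 -0.8 0.2" --pt "0 -1.5 0.2" --pt "0 -2.4 0.2" --pt "0 -3.3 0.2" --pt "0 -4.2 0.18" --pt "0 -5.1 0.16" --pt "0 -6 0.15" --pt "0 -6.9 0.14" --pt "0 -7.8 0.12" --pt "0 -8.7 0.1" --pt "0 -9.6 0.08" --pt "0 -10.5 0.06" --pt "0 -11.2 0.04" --pt "0 -11.6 0.02" --pt "0 -11.6 0.02" --roll '[0, 0.3, 0.6, 0.9, 1.2, 1.4, 1.6, 1.8, 2, 2.1, 2.1, 2.1, 2.1, 2.1, 2.1, 2.1]'

```text
clock: 11.3
tool_pos: [554.4, -42.7, 263.2]
orientation: [0.464, 0.534, -0.464, 0.534]
force: [0.4, 0.3, -4.1]
width: 19.9
```

```bash
python3 - <<'E'
from mv import *
import cv2
from bench import get_image
c=p["crates"];
d=loc("crates",-230+17)
go((*d,263,c[2]),(*d,246,c[2]))
for n in("top","side"):
    pk=get_image(n);cv2.imwrite(f"pics/{n}6.png",pk["image"]);
E
python3 crop.py pics/top6.png 250 190 370 310 5 pics/t6c.png
```

```text
t 11.3 tcp [554.4 -42.7 263.2] jaw yaw deg 8.05 toolx [ 2.e-04 -0.e+00 -1.e+00] F [ 0.42  0.3  -4.08] w 19.9 q6 -0.42
off [0.02, -12.21, -0.0] roll 0.02 or -179.98
off [1.72, -12.21, -0.0] roll 0.02 or -179.98
```

View pics/t6c.png

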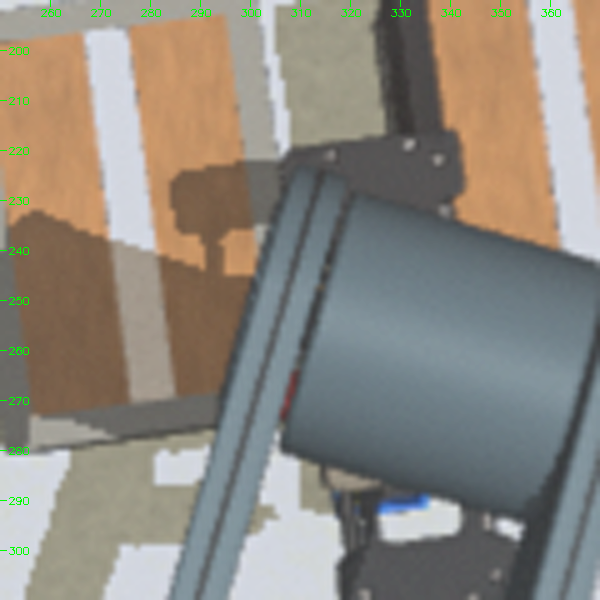

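View pics/side6.png

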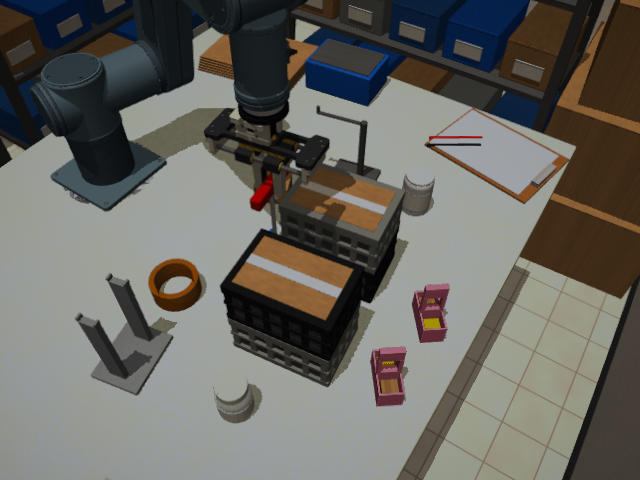

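Call:
step_arm --fingers '[0, 0, 0, 0, 0, 0, 0, 0, 0, 0, 0, 0, 0, 0, 0, 0]' --pt "0 -0.4 0" --pt "0 -1 0" --pt "0 -2 0" --pt "0 -3 0" --pt "0 -4 0" --pt "0 -5 0" --pt "0 -6 0" --pt "0 -7 0" --pt "0 -8 0" --pt "0 -9 0" --pt "0 -10 0" --pt "0 -11 0" --pt "0 -11.8 0" --pt "0 -12.2 0" --pt "0 -12.2 0" --pt "0 -12.2 0" --roll '[0, 0, 0, 0, 0, 0, 0, 0, 0, 0, 0, 0, 0, 0, 0, 0]'

```text
clock: 13.0
tool_pos: [434.3, -59.8, 263.2]
orientation: [0.464, 0.534, -0.464, 0.534]
force: [-0.5, 0.7, -3.9]
width: 19.9
```

```bash
python3 - <<'E'
from mv import *
import cv2
from bench import get_image
go()
for n in("top","side"):
    pk=get_image(n);cv2.imwrite(f"pics/{n}7.png",pk["image"]);
E
python3 crop.py pics/side7.png 150 120 310 310 4 pics/s7c.png
```

```text
t 13.0 tcp [434.3 -59.8 263.2] jaw yaw deg 8.05 toolx [ 7.e-04 -1.e-04 -1.e+00] F [-0.53  0.72 -3.91] w 19.9 q6 -0.53
```

View pics/s7c.png

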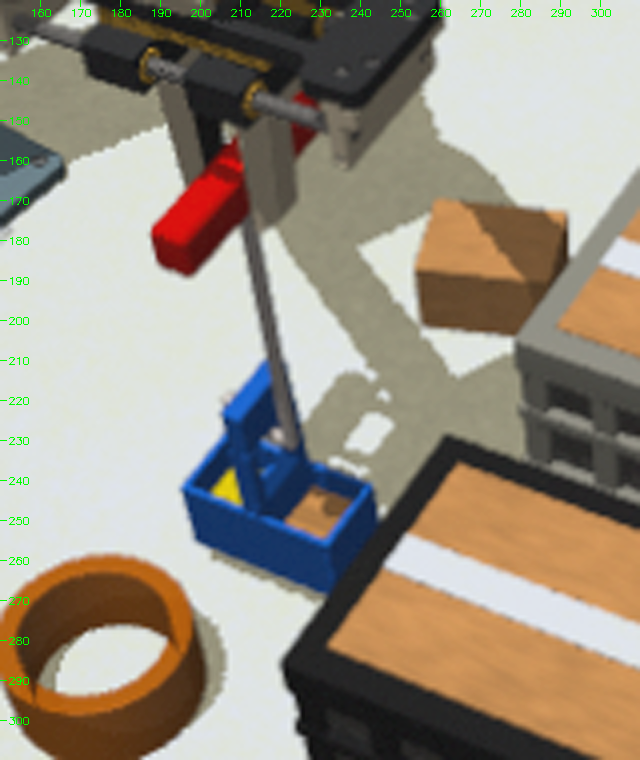

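View pics/top7.png

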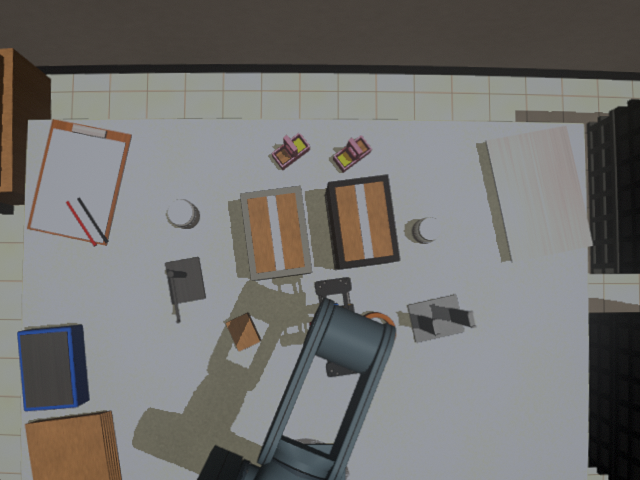

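Call:
step_arm --fingers '[0, 0, 0, 0, 0, 0, 0, 0, 0, 0, 0, 0, 0, 0, 0, 0, 0]' --pt "0.5 0 0" --pt "1 0 0" --pt "1.3 0 0" --pt "1.6 0 0" --pt "1.8 0 0" --pt "2 0 0" --pt "2.4 0 0" --pt "3 0 0" --pt "3.6 0 0" --pt "4 0 0" --pt "4 0 0" --pt "4 0.6 0" --pt "4 1.4 0" --pt "4 2.2 0" --pt "4 3 0" --pt "4 3.8 0" --pt "4 3.8 0" --roll '[0, 0, 0, 0, 0, 0, 0, 0, 0, 0, 0, 0, 0, 0, 0, 0, 0]'

```text
clock: 14.8
tool_pos: [472.8, -54.3, 222.9]
orientation: [0.464, 0.534, -0.463, 0.534]
force: [0.7, 0.2, -1.6]
width: 19.7
```

```bash
python3 - <<'E'
from mv import *
import cv2
from bench import get_image
c=p["crates"];
s=observe()["tool_pos"]
d=loc("crates",0)
go((s[0],s[1],400,c[2]),(*d,400,c[2]),(*d,200+12-19,c[2]))
for n in("side",):
    pk=get_image(n);cv2.imwrite(f"pics/{n}8.png",pk["image"]);
E
python3 crop.py pics/side8.png 150 120 310 310 4 pics/s8c.png
```

```text
t 14.8 tcp [472.8 -54.3 222.9] jaw yaw deg 8.09 toolx [ 3.e-04  0.e+00 -1.e+00] F [ 0.66  0.22 -1.6 ] w 19.7 q6 -0.49
off [-17.71, 0.01, 0.0] roll 0.07 or -179.93
off [-17.7, 17.34, 0.01] roll 0.07 or -179.93
off [3.0, 17.33, 0.01] roll 0.07 or -179.93
```

View pics/s8c.png

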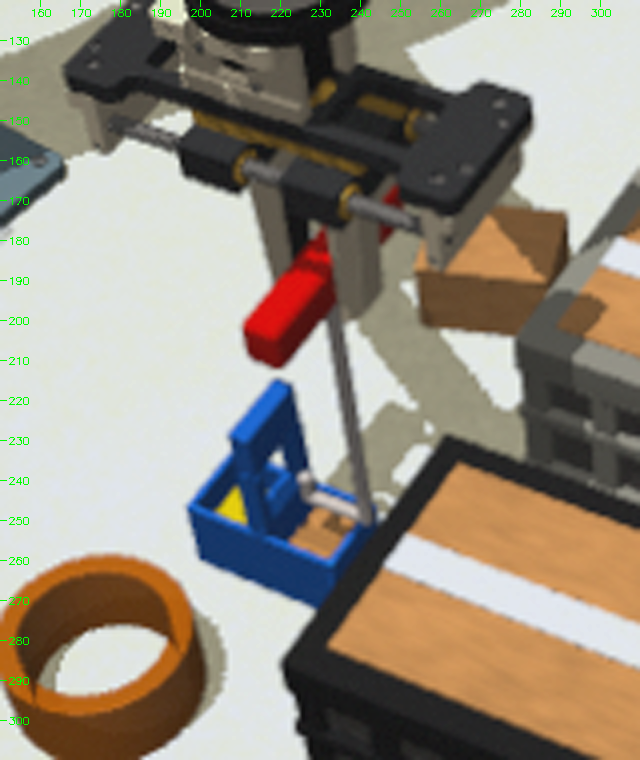

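Call:
step_arm --fingers '[0, 0, 0, 0, 0, 0, 0, 0, 0, 0, 0, 0, 0, 0, 0, 0, 0, 0]' --pt "0 0.5 0" --pt "-1 0.8 0" --pt "-4 0.8 0" --pt "-8 0.8 0" --pt "-12 0.8 0" --pt "-16 0.8 0" --pt "-17.7 1.5 0" --pt "-17.7 4 0" --pt "-17.7 7 0" --pt "-17.7 10 0" --pt "-17.7 13 0" --pt "-17.7 16 0" --pt "-17.7 17.3 0" --pt "-17.7 17.3 0" --pt "-14 17.3 0" --pt "-10 17.3 0" --pt "-6 17.3 0" --pt "-3 17.3 0" --roll '[0, 0, 0, 0, 0, 0, 0, 0, 0, 0, 0, 0, 0, 0, 0, 0, 0, 0]'

```text
clock: 16.65
tool_pos: [641.2, -30.1, 251.4]
orientation: [0.463, 0.534, -0.464, 0.533]
force: [-0.1, 1.0, -2.5]
width: 19.7
```

```bash
python3 - <<'E'
from mv import *
import cv2
from bench import get_image
c=p["crates"];
d=loc("crates",0)
go((*d,200+12-19,c[2]))
for n in("top","side"):
    pk=get_image(n);cv2.imwrite(f"pics/{n}9.png",pk["image"]);
E
python3 crop.py pics/side9.png 220 130 420 390 3 pics/s9c.png;python3 crop.py pics/top9.png 230 150 410 380 3 pics/t9c.png
```

```text
t 16.65 tcp [641.2 -30.1 251.4] jaw yaw deg 8.04 toolx [-2.e-03  3.e-04 -1.e+00] F [-0.1   1.03 -2.47] w 19.7 q6 -0.36
off [5.84, 0.33, 0.04] roll 0.02 or -179.98
```

View pics/s9c.png

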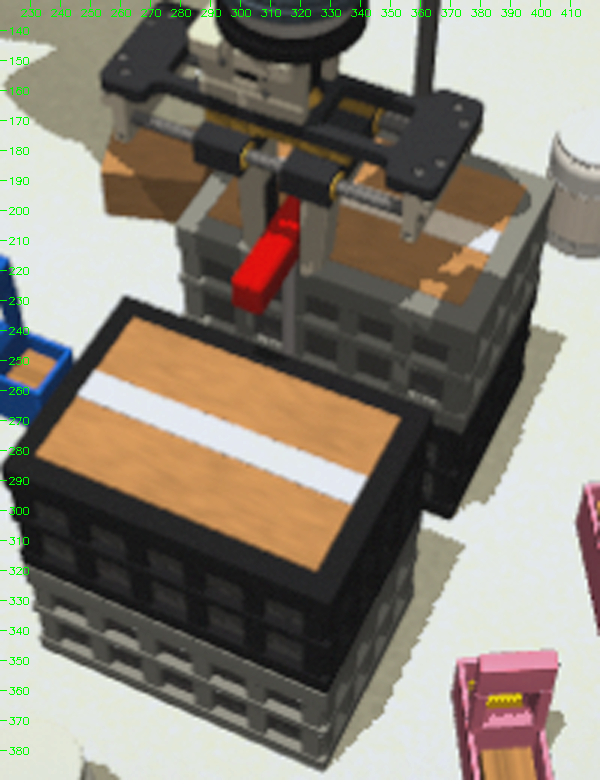

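View pics/t9c.png

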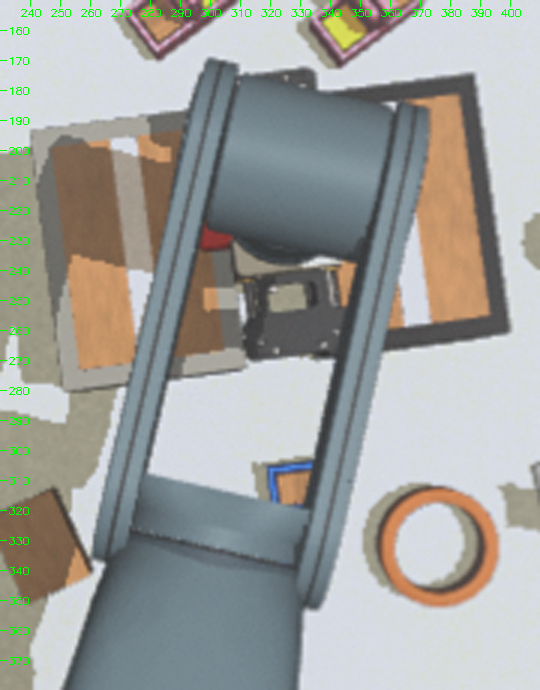

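Call:
step_arm --fingers '[0, 0, 0, 0, 0, 0, 0, 0.5, 0.6, 0.6, 0.6, 0.6, 0.6]' --pt "2 0.3 0" --pt "4 0.3 0" --pt "5 0.3 0" --pt "5.4 0.3 0" --pt "5.7 0.3 0" --pt "5.8 0.3 0" --pt "5.8 0.3 0" --pt "5.8 0.3 0" --pt "5.8 0.3 0" --pt "5.8 0.3 0" --pt "5.8 0.3 0" --pt "5.8 0.3 0" --pt "5.8 0.3 0" --roll '[0, 0, 0, 0, 0, 0, 0, 0, 0, 0, 0, 0, 0]'

```text
clock: 18.05
tool_pos: [645.9, -29.7, 195.1]
orientation: [0.464, 0.534, -0.464, 0.534]
force: [0.3, 0.4, -0.5]
width: 55.6
```

```bash
python3 - <<'E'
from mv import *
go()
E
```

```text
t 18.05 tcp [645.9 -29.7 195.1] jaw yaw deg 8.06 toolx [ 1.e-04  0.e+00 -1.e+00] F [ 0.32  0.37 -0.54] w 55.6 q6 -0.36
```

Call:
step_arm --fingers '[0.6, 0.7, 1, 1, 1, 1, 1, 1, 1]' --pt "-2 0 0" --pt "-5 0 0" --pt "-9 0 0" --pt "-11 3 0" --pt "-11 7 0" --pt "-11 11 0" --pt "-11 14 0" --pt "-11 16 0" --pt "-11 16 0" --roll '[0, 0, 0, 0, 0, 0, 0, 0, 0]'

```text
clock: 18.95
tool_pos: [805.9, -6.9, 301.4]
orientation: [0.463, 0.535, -0.464, 0.533]
force: [-0.2, 0.4, -0.8]
width: 92.9
```

```bash
python3 - <<'E'
from mv import *
import cv2,pickle
from bench import *
go()
for n in("top","side"):
    pk=get_image(n);cv2.imwrite(f"pics/{n}10.png",pk["image"]);pickle.dump(pk,open(f"{n}10.pkl","wb"))
E
python3 crop.py pics/side10.png 140 150 420 350 2 pics/s10c.png;python3 crop.py pics/top10.png 230 150 410 380 3 pics/t10c.png
```

```text
t 18.95 tcp [805.9  -6.9 301.4] jaw yaw deg 8.1 toolx [-3.e-03  6.e-04 -1.e+00] F [-0.2   0.4  -0.83] w 92.9 q6 -0.29
```

View pics/s10c.png

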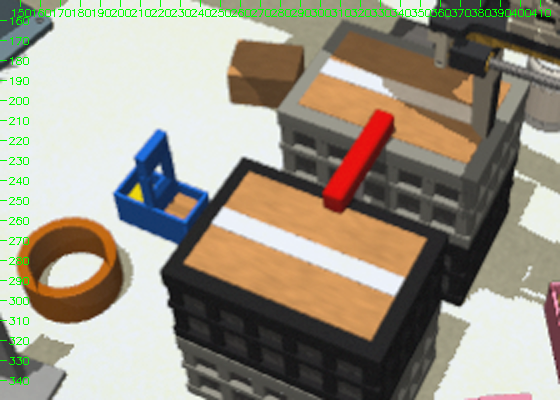

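View pics/t10c.png

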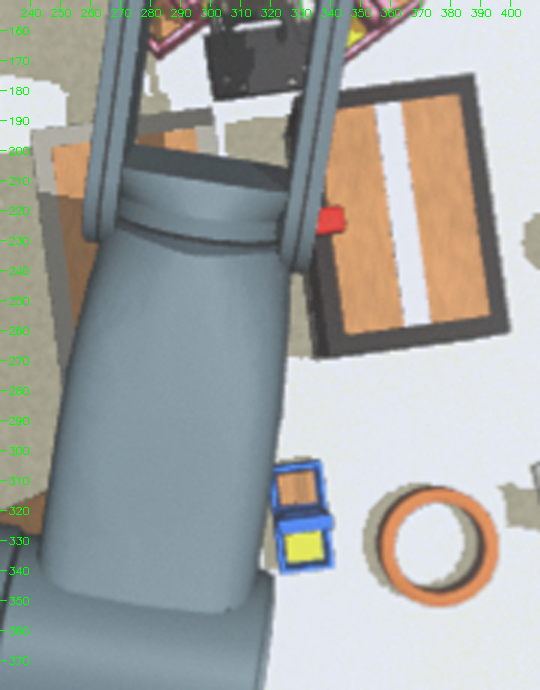

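```bash
python3 crop.py pics/side10.png 190 205 250 275 9 pics/s10d.png;python3 crop.py pics/top10.png 310 295 350 350 11 pics/t10d.png
```

```text
(no output)
```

View pics/s10d.png

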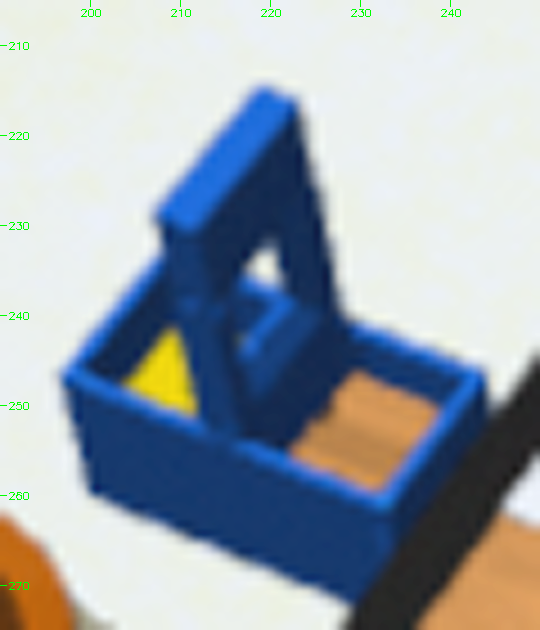

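View pics/t10d.png

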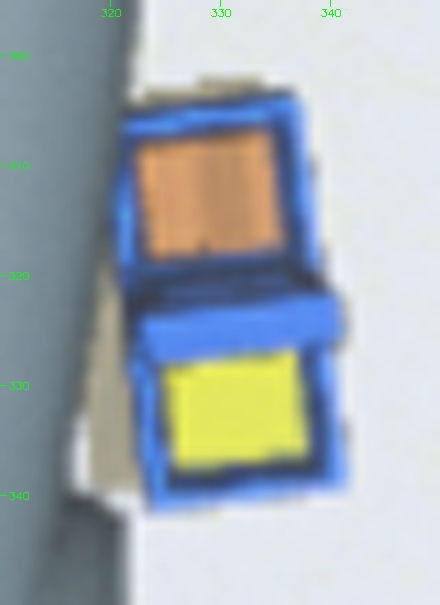

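```bash
cat > f4.py <<'E'
from fit import *
import json
T=lambda u,v:cp(u,v,310,295,11);S=lambda u,v:cp(u,v,190,205,9)
tp=[("top",(45,23,46),T(118,112)),("top",(45,-23,46),T(298,92)),("top",(-45,-23,46),T(345,488)),("top",(-45,23,46),T(150,510)),
("top",(6,22,122),T(140,318)),("top",(6,-22,122),T(335,290)),("top",(-6,-22,122),T(342,345)),("top",(-6,22,122),T(145,362))]
sd=[("side",(-6,22,122),S(262,86)),("side",(6,22,122),S(300,100)),("side",(-6,-22,122),S(155,213)),("side",(6,-22,122),S(192,232)),
("side",(-45,-23,46),S(65,375)),("side",(45,-23,46),S(385,508)),("side",(45,23,46),S(487,375)),("side",(-45,-23,0),S(92,492))]
for o in(tp,sd,tp+sd):
    q,r=fit(o,(416,-62,.14));print(q.round(3),np.degrees(q[2]).round(2));print(r.round(1).tolist())
p=json.load(open("poses.json"));p["caddy"]=list(q);json.dump(p,open("poses.json","w"))
E
python3 f4.py
```

```text
[ 4.17465e+02 -6.17920e+01  1.12000e-01] 6.41
[[-1.3, 0.4], [0.5, 0.2], [0.1, -0.0], [-0.4, -0.0], [-0.1, -0.7], [0.5, -0.1], [0.4, -0.1], [-0.1, 0.3]]
[ 4.19218e+02 -6.17120e+01  1.13000e-01] 6.47
[[-0.0, -0.6], [0.8, -0.1], [-0.6, -0.1], [0.4, -0.1], [-0.8, -0.1], [-0.0, 0.6], [0.6, -0.1], [-0.3, 0.4]]
[ 4.18319e+02 -6.16390e+01  1.15000e-01] 6.56
[[-1.4, 0.1], [0.4, -0.1], [0.1, -0.4], [-0.4, -0.4], [-0.2, -1.0], [0.4, -0.5], [0.3, -0.5], [-0.1, -0.0], [-0.4, -0.8], [0.4, -0.4], [-0.9, -0.3], [0.1, -0.3], [-1.1, -0.3], [-0.3, 0.4], [0.2, -0.3], [-0.6, 0.2]]
```

```bash
python3 - <<'E'
from mv import *
q=p["caddy"]
go((q[0],q[1],302,q[2]),(q[0],q[1],200,q[2]),(q[0],q[1],100,q[2]))
E
```

```text
t 19.05 tcp [804.2  -7.3 303.7] jaw yaw deg 8.07 toolx [-1.8e-03  1.0e-04 -1.0e+00] F [-0.87  0.25  0.14] w 93.0 q6 -0.29
off [0.24, -38.96, -0.04] roll 1.5 or -178.5
off [10.44, -38.95, -0.03] roll 1.5 or -178.5
off [20.44, -38.93, -0.03] roll 1.5 or -178.5
```

Call:
step_arm --fingers '[1, 1, 1, 1, 1, 1, 1, 1, 1, 1, 1, 1, 1, 1, 1, 1, 1]' --pt "0 -2 0" --pt "0 -5 0" --pt "0 -9 0" --pt "0 -13 0" --pt "0 -17 0" --pt "0 -21 0" --pt "0 -25 0" --pt "0 -29 0" --pt "0 -33 0" --pt "0 -36 0" --pt "0 -38 0" --pt "0 -38.95 0" --pt "0 -38.95 0" --pt "3 -38.95 0" --pt "7 -38.95 0" --pt "10.4 -38.95 0" --pt "10.4 -38.95 0" --roll '[0, 0, 0, 0, 0, 0, 0.5, 1, 1.5, 1.5, 1.5, 1.5, 1.5, 1.5, 1.5, 1.5, 1.5]'

```text
clock: 20.75
tool_pos: [416.2, -60.5, 197.2]
orientation: [0.47, 0.531, -0.471, 0.525]
force: [-0.1, -0.2, 0.6]
width: 93.0
```

```bash
python3 - <<'E'
from mv import *
q=p["caddy"]
go((q[0],q[1],100,q[2]))
E
```

```text
t 20.75 tcp [416.2 -60.5 197.2] jaw yaw deg 6.57 toolx [-0.0077  0.0036 -1.    ] F [-0.08 -0.2   0.65] w 93.0 q6 -0.53
off [9.71, 0.26, 0.18] roll -0.0 or 180.0
```

Call:
step_arm --fingers '[1, 1]' --pt "0 0 0" --pt "0 0 0" --roll '[0, 0]'

```text
clock: 20.95
tool_pos: [420.3, -62.4, 202.9]
orientation: [0.471, 0.527, -0.47, 0.529]
force: [-0.3, 0.6, -0.2]
width: 93.1
```

```bash
python3 - <<'E'
from mv import *
q=p["caddy"]
go((q[0],q[1],100,q[2]))
E
```

```text
t 20.95 tcp [420.3 -62.4 202.9] jaw yaw deg 6.57 toolx [ 0.003  -0.0012 -1.    ] F [-0.3   0.63 -0.16] w 93.1 q6 -0.53
off [10.29, -0.21, -0.11] roll 0.0 or -180.0
```

Call:
step_arm --fingers '[1, 1, 1, 1, 1, 1]' --pt "2 0 0" --pt "5 0 0" --pt "8 0 0" --pt "9.6 0 0" --pt "9.9 0 0" --pt "9.9 0 0" --roll '[0, 0, 0, 0, 0, 0]'

```text
clock: 21.55
tool_pos: [419.8, -62.3, 103.2]
orientation: [0.471, 0.527, -0.47, 0.528]
force: [0.1, -0.9, 0.0]
width: 93.0
```

```bash
python3 - <<'E'
from mv import *
import cv2
from bench import *
q=p["caddy"]
go((q[0],q[1],100,q[2]))
pk=get_image("side");cv2.imwrite("pics/side11.png",pk["image"])
E
python3 crop.py pics/side11.png 150 140 280 290 4 pics/s11c.png
```

```text
t 21.55 tcp [419.8 -62.3 103.2] jaw yaw deg 6.56 toolx [ 1.7e-03 -7.0e-04 -1.0e+00] F [ 0.1  -0.89  0.03] w 93.0 q6 -0.53
off [0.32, -0.14, -0.09] roll -0.0 or 180.0
```

View pics/s11c.png

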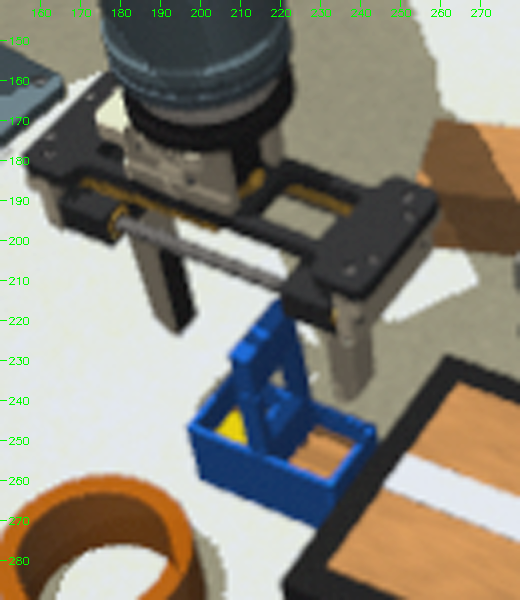

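Call:
step_arm --fingers '[1, 0.1, 0, 0, 0, 0, 0, 0, 0, 0, 0, 0]' --pt "0 -0.1 0" --pt "0 -0.1 0" --pt "0 -0.1 0" --pt "0 -0.1 0" --pt "0 -0.1 0" --pt "0 -0.1 0" --pt "0 -0.1 0" --pt "0 -0.1 0" --pt "0 -0.1 0" --pt "0 -0.1 0" --pt "0 -0.1 0" --pt "0 -0.1 0" --roll '[0, 0, 0, 0, 0, 0, 0, 0, 0, 0, 0, 0]' --force 30

```text
clock: 22.8
tool_pos: [417.8, -62.0, 102.1]
orientation: [0.471, 0.528, -0.471, 0.528]
force: [0.2, -0.3, -1.9]
width: 11.6
```

```bash
python3 - <<'E'
from mv import *
h=p["hook"]
a=loc("hook",-85);b=loc("hook",6)
z=100.5+198-92
go((*a,z+10,h[2]),(*a,z,h[2]),(*b,z,h[2]))
E
```

```text
t 22.8 tcp [417.8 -62.  102.1] jaw yaw deg 6.56 toolx [ 3.e-04 -1.e-04 -1.e+00] F [ 0.23 -0.26 -1.88] w 11.6 q6 -0.53
off [-11.45, -0.39, -34.57] roll -5.41 or 174.59
off [-10.45, -0.39, -34.57] roll -5.41 or 174.59
off [-10.44, 8.67, -35.43] roll -5.41 or 174.59
```

Call:
step_arm --fingers '[0, 0, 0, 0, 0, 0, 0, 0, 0, 0, 0, 0, 0, 0, 0, 0, 0, 0, 0, 0]' --pt "-1 0 0" --pt "-3 0 0" --pt "-6 0 0" --pt "-9 0 0" --pt "-10.4 0 -1" --pt "-10.4 0 -3.5" --pt "-10.4 0 -6.5" --pt "-10.4 -0.1 -9.5" --pt "-10.4 -0.1 -12.5" --pt "-10.4 -0.2 -15.5" --pt "-10.4 -0.2 -18.5" --pt "-10.4 -0.2 -21.5" --pt "-10.4 -0.3 -24.5" --pt "-10.4 -0.3 -27.5" --pt "-10.4 -0.4 -30.5" --pt "-10.4 -0.4 -33" --pt "-10.4 -0.4 -34.57" --pt "-10.4 -0.4 -34.57" --pt "-10.4 -0.4 -34.57" --pt "-10.4 -0.4 -34.57" --roll '[0, 0, 0, 0, 0, 0, 0, -1, -2, -3, -4, -5, -5.4, -5.4, -5.4, -5.4, -5.4, -5.4, -5.4, -5.4]'

```text
clock: 24.8
tool_pos: [374.2, 280.2, 206.1]
orientation: [0.445, 0.549, -0.446, 0.549]
force: [0.4, 0.4, -2.9]
width: 11.8
```

```bash
python3 - <<'E'
from mv import *
import cv2
from bench import *
h=p["hook"]
b=loc("hook",6)
go((*b,206,h[2]))
for n in("top","side"):
    pk=get_image(n);cv2.imwrite(f"pics/{n}12.png",pk["image"])
E
python3 crop.py pics/side12.png 230 60 400 210 4 pics/s12c.png;python3 crop.py pics/top12.png 140 240 260 400 5 pics/t12c.png
```

```text
t 24.8 tcp [374.2 280.2 206.1] jaw yaw deg 11.93 toolx [-2.e-04 -5.e-04 -1.e+00] F [ 0.39  0.43 -2.9 ] w 11.8 q6 0.2
off [0.01, 9.14, -0.07] roll -0.04 or 179.96
```

View pics/s12c.png

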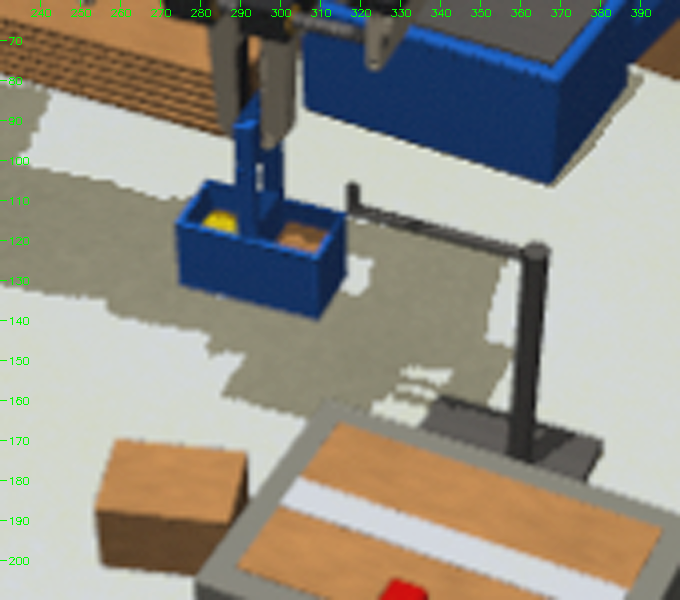

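View pics/t12c.png

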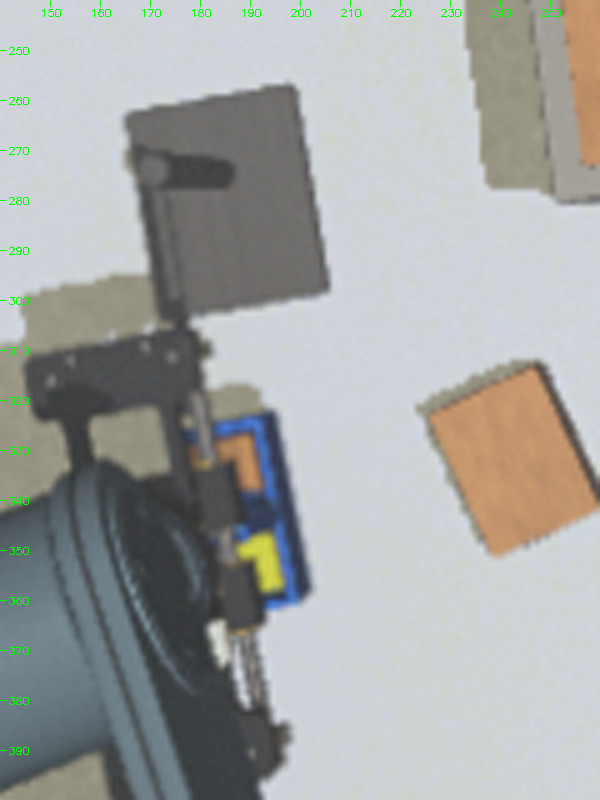

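```bash
python3 - <<'E'
from mv import *
from fit import *
q=(374.2,280.2,np.radians(11.93))
for l in((45,-23,150),(-45,-23,150),(45,23,150),(-45,-23,104)):
    print(l,"top",(5*(proj(place(q,[l]),"top")-[140,240])).round(0),"side",(4*(proj(place(q,[l]),"side")-[230,60])).round(0))
print("hook tip", (4*(proj(place(p["hook"],[(-30,0,188)]),"side")-[230,60])).round(0))
E
```

```text
(45, -23, 150) top [[258. 409.]] side [[317. 257.]]
(-45, -23, 150) top [[296. 598.]] side [[172. 221.]]
(45, 23, 150) top [[162. 428.]] side [[347. 211.]]
(-45, -23, 104) top [[312. 586.]] side [[177. 284.]]
hook tip [[350. 182.]]
```

Call:
step_arm --fingers '[0, 0, 0, 0, 0, 0, 0, 0, 0, 0, 0]' --pt "0 0.5 0" --pt "0 1.5 0" --pt "0 2.5 0" --pt "0 3.5 0" --pt "0 4.5 0" --pt "0 5.5 0" --pt "0 6.5 -0.05" --pt "0 7.5 -0.07" --pt "0 8.5 -0.07" --pt "0 9.1 -0.07" --pt "0 9.1 -0.07" --roll '[0, 0, 0, 0, 0, 0, 0, 0, 0, 0, 0]'

```text
clock: 26.0
tool_pos: [463.9, 300.6, 205.9]
orientation: [0.445, 0.549, -0.445, 0.549]
force: [-0.5, -0.6, -1.5]
width: 11.3
```

```bash
python3 - <<'E'
from mv import *
import cv2
from bench import *
h=p["hook"]
b=loc("hook",6)
go((*b,184,h[2]))
for n in("top","side"):
    pk=get_image(n);cv2.imwrite(f"pics/{n}13.png",pk["image"])
E
python3 crop.py pics/side13.png 280 60 400 190 5 pics/s13c.png;python3 crop.py pics/top13.png 140 240 260 360 5 pics/t13c.png
```

```text
t 26.0 tcp [463.9 300.6 205.9] jaw yaw deg 11.94 toolx [ 1.e-04 -0.e+00 -1.e+00] F [-0.54 -0.61 -1.48] w 11.3 q6 0.16
off [2.19, -0.06, 0.07] roll -0.03 or 179.97
```

View pics/s13c.png

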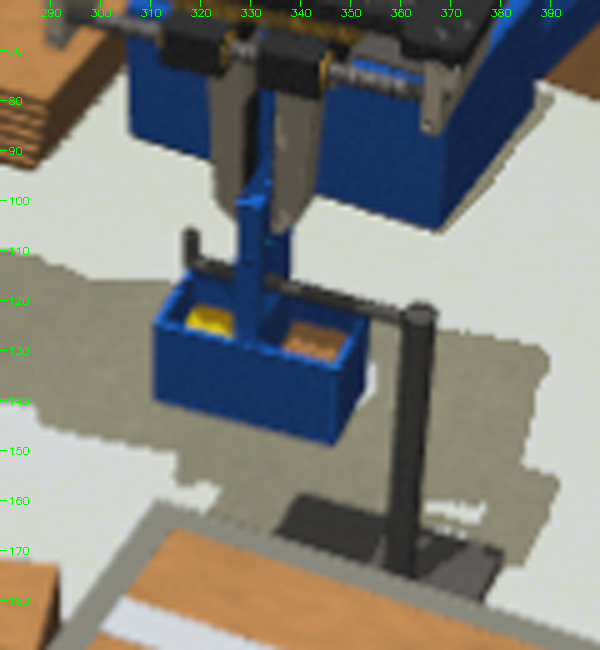

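View pics/t13c.png

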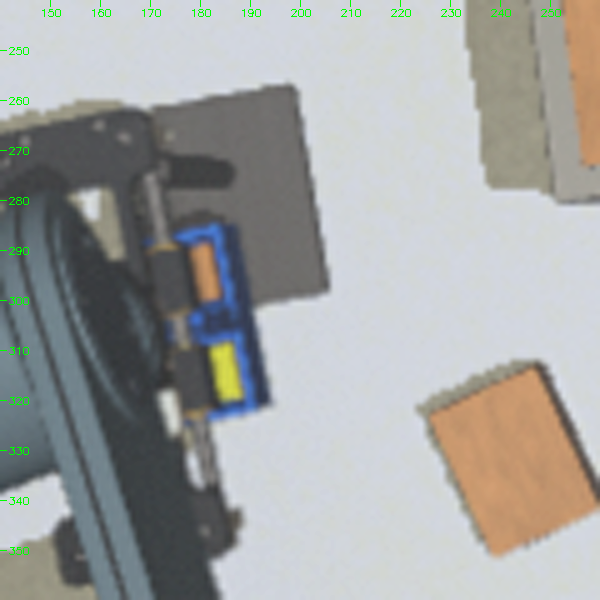

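Call:
step_arm --fingers '[0, 0, 0, 0, 0, 0, 0, 0]' --pt "0.4 0 0" --pt "0.9 0 0" --pt "1.4 0 0" --pt "1.7 0 0" --pt "1.9 0 0" --pt "2.1 0 0" --pt "2.2 0 0" --pt "2.2 0 0" --roll '[0, 0, 0, 0, 0, 0, 0, 0]'

```text
clock: 26.9
tool_pos: [463.1, 300.5, 184.0]
orientation: [0.445, 0.549, -0.445, 0.549]
force: [-0.4, -0.3, -1.7]
width: 11.6
```

```bash
python3 - <<'E'
from mv import *
go()
print(observe()["force"],observe()["wrist_torque"])
E
```

```text
t 26.9 tcp [463.1 300.5 184. ] jaw yaw deg 11.96 toolx [-1.e-04 -1.e-04 -1.e+00] F [-0.44 -0.26 -1.69] w 11.6 q6 0.16
[-0.4362777  -0.25822239 -1.69478148] [-0.08358358 -0.08191135  0.00465865]
```

Call:
step_arm --fingers '[0, 0, 0, 0]' --pt "0.1 0 0" --pt "0.1 0 0" --pt "0.15 0 0" --pt "0.15 0 0" --roll '[0, 0, 0, 0]'

```text
clock: 27.3
tool_pos: [463.3, 300.6, 183.6]
orientation: [0.446, 0.549, -0.445, 0.55]
force: [-2.4, -0.7, 5.0]
width: 11.9
```

Call:
step_arm --fingers '[0.18, 0.22, 0.25, 0.26, 0.26, 0.26]' --pt "-0.1 0 0" --pt "-0.1 0 0" --pt "-0.1 0 0" --pt "-0.1 0 0" --pt "-0.1 0 0" --pt "-0.1 0 0" --roll '[0, 0, 0, 0, 0, 0]'

```text
clock: 27.9
tool_pos: [463.1, 300.5, 183.5]
orientation: [0.445, 0.549, -0.445, 0.549]
force: [-1.2, -0.1, 0.4]
width: 23.9
```

Call:
step_arm --fingers '[0.26, 0.26, 0.26, 0.26, 0.26, 0.26, 0.26, 0.26, 0.26]' --pt "-0.4 0 0" --pt "-1 0 0" --pt "-2 0 0" --pt "-3.5 0 0" --pt "-5.5 0 0" --pt "-8 0 0" --pt "-10 0 0" --pt "-11 0 0" --pt "-11 0 0" --roll '[0, 0, 0, 0, 0, 0, 0, 0, 0]'

```text
clock: 28.8
tool_pos: [463.9, 300.8, 295.6]
orientation: [0.446, 0.549, -0.444, 0.55]
force: [0.1, -0.8, 0.1]
width: 24.1
```

```bash
python3 - <<'E'
from mv import *
import cv2
from bench import *
c=loc("crates",0)
go((645.9,-29.7,300,p["crates"][2]),(645.9,-29.7,195,p["crates"][2]))
for n in("top","side"):
    pk=get_image(n);cv2.imwrite(f"pics/{n}14.png",pk["image"])
E
python3 crop.py pics/side14.png 280 60 400 190 5 pics/s14c.png
```

```text
t 28.8 tcp [463.9 300.8 295.6] jaw yaw deg 11.96 toolx [ 0.0035  0.0014 -1.    ] F [ 0.07 -0.84  0.13] w 24.1 q6 0.16
off [-0.42, 10.96, 36.11] roll 3.94 or -176.06
off [10.08, 10.92, 36.12] roll 3.94 or -176.06
```

View pics/s14c.png

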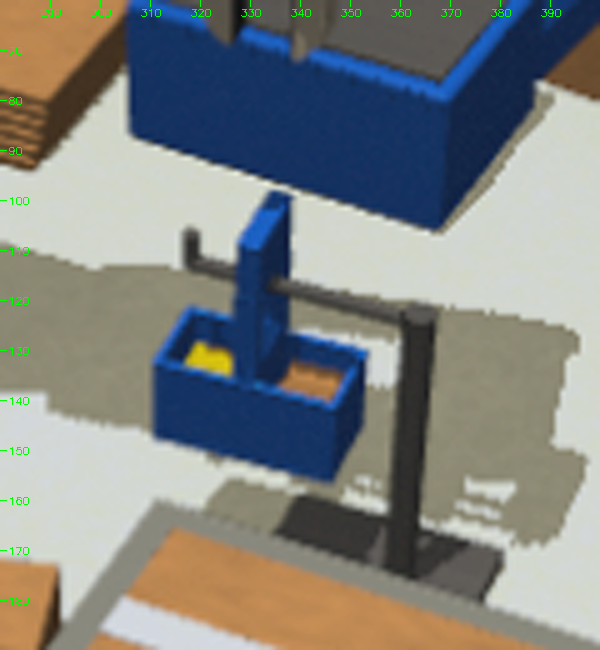

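View pics/top14.png

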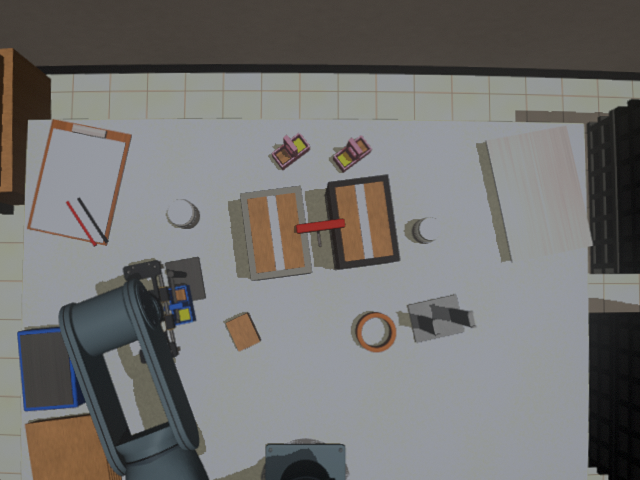

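```bash
python3 - <<'E'
from fit import *
for n,roi in(("top",(285,215,355,240)),("side",(290,180,345,265))):
    im=cv2.imread(f"pics/{n}14.png").astype(int);m=((im[...,2]>110)&(im[...,2]>2*im[...,1])).astype(np.uint8)
    k=np.zeros_like(m);k[roi[1]:roi[3],roi[0]:roi[2]]=1;m&=k
    ys,xs=np.nonzero(m);c,s,a=cv2.minAreaRect(np.c_[xs,ys].astype(np.float32));b=cv2.boxPoints((c,s,a));R=[ray(q,n,224) for q in b]
    print(n,c,s,ray(c,n,224).round(1),[ (np.linalg.norm(R[(i+1)%4]-R[i]).round(1),np.degrees(np.arctan2(*(R[(i+1)%4]-R[i])[1::-1])).round(1)) for i in range(4)])
E
```

```text
top (320.3056945800781, 225.29258728027344) (8.061986923217773, 48.37192153930664) [644.7 -30.3 224. ] [(np.float64(107.9), np.float64(-82.0)), (np.float64(18.0), np.float64(-172.3)), (np.float64(107.9), np.float64(98.0)), (np.float64(18.0), np.float64(8.0))]
side (318.82586669921875, 226.57867431640625) (9.433980941772461, 51.40989685058594) [647.  -33.7 224. ] [(np.float64(111.5), np.float64(98.7)), (np.float64(18.7), np.float64(-7.6)), (np.float64(110.3), np.float64(-81.9)), (np.float64(17.2), np.float64(175.0))]
```

Call:
step_arm --fingers '[0.26, 0.26, 0.4, 0.6, 0.6, 0.6, 0.6, 0.6, 0.6, 0.6, 0.6, 0.6, 0.6, 0.6]' --pt "-1 0 1" --pt "-1 1 4" --pt "-1 2 7.5" --pt "-1 3 11" --pt "-1 4.5 15" --pt "-1 6 19" --pt "-1 7.5 23" --pt "-0.5 8.5 27" --pt "-0.5 9.5 31" --pt "-0.5 10.5 34" --pt "-0.5 10.96 36.11" --pt "-0.5 10.96 36.11" --pt "-0.5 10.96 36.11" --pt "-0.5 10.96 36.11" --roll '[0, 0, 0, 0.5, 1, 1.5, 2, 2.5, 3, 3.5, 3.94, 3.94, 3.94, 3.94]'

```text
clock: 30.3
tool_pos: [644.6, -28.8, 298.8]
orientation: [0.464, 0.534, -0.463, 0.534]
force: [0.2, 0.8, 0.2]
width: 56.0
```

```bash
python3 - <<'E'
from mv import *
go((645.9,-29.7,193.2,p["crates"][2]))
E
```

```text
t 30.3 tcp [644.6 -28.8 298.8] jaw yaw deg 8.09 toolx [-4.e-04  6.e-04 -1.e+00] F [0.2  0.84 0.2 ] w 56.0 q6 -0.36
off [10.56, 0.12, 0.11] roll 0.07 or -179.93
```

Call:
step_arm --fingers '[0.6, 0.6, 0.6, 0.6, 0.6, 0.6, 0, 0, 0, 0, 0, 0, 0, 0]' --pt "2 0.1 0.1" --pt "5 0.1 0.1" --pt "8 0.1 0.1" --pt "10 0.1 0.1" --pt "10.5 0.1 0.1" --pt "10.5 0.1 0.1" --pt "10.5 0.1 0.1" --pt "10.5 0.1 0.1" --pt "10.5 0.1 0.1" --pt "10.5 0.1 0.1" --pt "10.5 0.1 0.1" --pt "10.5 0.1 0.1" --pt "10.5 0.1 0.1" --pt "10.5 0.1 0.1" --roll '[0, 0, 0, 0, 0, 0, 0, 0, 0, 0, 0, 0, 0, 0]' --force 40

```text
clock: 31.7
tool_pos: [646.5, -31.0, 193.9]
orientation: [0.464, 0.534, -0.464, 0.534]
force: [0.7, 0.2, 2.5]
width: 19.3
```

```bash
python3 - <<'E'
from mv import *
q=p["stand"]
go((426.6,-336.7,393,q[2]),(426.6,-336.7,200,q[2]))
E
```

```text
t 31.7 tcp [646.5 -31.  193.9] jaw yaw deg 8.01 toolx [ 6.e-04 -1.e-04 -1.e+00] F [0.69 0.24 2.54] w 19.3 q6 -0.36
off [-19.92, -26.02, 27.22] roll -4.74 or 175.26
off [-0.62, -26.03, 27.21] roll -4.74 or 175.26
```

Call:
step_arm --fingers '[0, 0, 0, 0, 0, 0, 0, 0, 0, 0, 0, 0, 0, 0, 0, 0, 0, 0, 0, 0]' --pt "-1 0 0" --pt "-3 0 0" --pt "-6 0 0" --pt "-10 0 0" --pt "-14 0 0" --pt "-18 0 0" --pt "-19.9 -1 1" --pt "-19.9 -3.5 3.7" --pt "-19.9 -6 6.3" --pt "-19.9 -8.5 8.9" --pt "-19.9 -11 11.5" --pt "-19.9 -13.5 14.1" --pt "-19.9 -16 16.7" --pt "-19.9 -18.5 19.4" --pt "-19.9 -21 22" --pt "-19.9 -23.5 24.6" --pt "-19.9 -25.3 26.6" --pt "-19.9 -26 27.3" --pt "-19.9 -26 27.3" --pt "-19.9 -26 27.3" --roll '[0, 0, 0, 0, 0, 0, 0, 0, -0.5, -1, -1.5, -2, -2.5, -3, -3.5, -4, -4.74, -4.74, -4.74, -4.74]'

```text
clock: 33.7
tool_pos: [427.3, -336.7, 392.6]
orientation: [0.442, 0.553, -0.441, 0.552]
force: [-0.4, -0.3, -1.4]
width: 19.6
```

```bash
python3 - <<'E'
from mv import *
q=p["stand"]
go((426.9,-338,184,q[2]))
E
```

```text
t 33.7 tcp [ 427.3 -336.7  392.6] jaw yaw deg 12.76 toolx [ 3.e-04  8.e-04 -1.e+00] F [-0.36 -0.32 -1.35] w 19.6 q6 -1.1
off [20.86, -0.08, 0.13] roll 0.01 or -179.99
```

Call:
step_arm --fingers '[0, 0, 0, 0, 0, 0, 0, 0, 0, 0]' --pt "2 0 0" --pt "5 -0.1 0.1" --pt "8 -0.1 0.1" --pt "11 -0.1 0.1" --pt "14 -0.1 0.1" --pt "16 -0.1 0.1" --pt "17.5 -0.1 0.1" --pt "18.5 -0.1 0.1" --pt "18.9 -0.1 0.1" --pt "18.9 -0.1 0.1" --roll '[0, 0, 0, 0, 0, 0, 0, 0, 0, 0]'

```text
clock: 34.7
tool_pos: [426.6, -338.1, 203.5]
orientation: [0.441, 0.553, -0.441, 0.553]
force: [-0.7, -0.2, -1.6]
width: 19.8
```

```bash
python3 - <<'E'
from mv import *
import cv2
from bench import *
q=p["stand"]
for n in("side","top"):
    pk=get_image(n);cv2.imwrite(f"pics/{n}15.png",pk["image"])
go((426.9,-338,184,q[2]))
E
python3 crop.py pics/side15.png 50 200 200 400 4 pics/s15c.png
python3 crop.py pics/top15.png 395 285 495 355 7 pics/t15c.png
```

```text
t 34.8 tcp [ 426.7 -338.8  204.4] jaw yaw deg 12.78 toolx [ 0.001  -0.0011 -1.    ] F [ 0.15 -0.85 -1.37] w 19.7 q6 -1.1
off [2.04, 0.03, -0.08] roll 0.04 or -179.96
```

View pics/s15c.png

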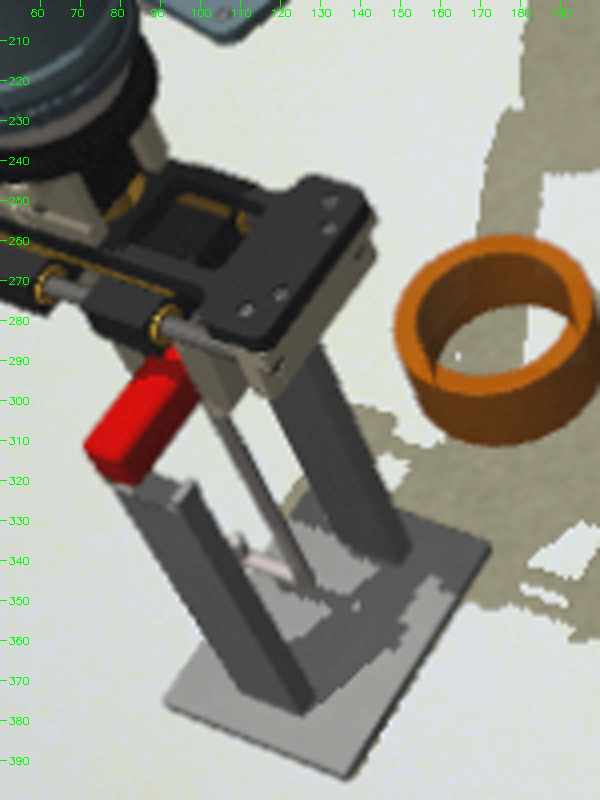

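View pics/t15c.png

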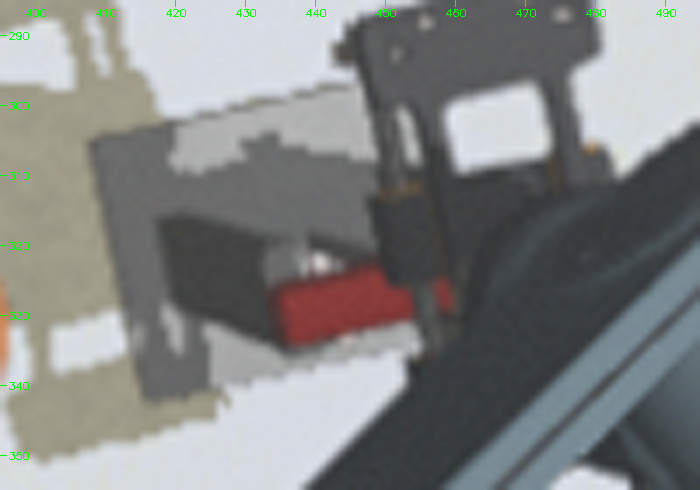

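Call:
step_arm --fingers '[0, 0, 0, 0, 0, 0, 0, 0]' --pt "0 0 0" --pt "0.4 0 0" --pt "0.8 0 0" --pt "1.2 0 0" --pt "1.5 0 0" --pt "1.8 0 0" --pt "1.9 0 0" --pt "1.9 0 0" --roll '[0, 0, 0, 0, 0, 0, 0, 0]'

```text
clock: 35.6
tool_pos: [426.1, -338.6, 184.3]
orientation: [0.441, 0.553, -0.441, 0.552]
force: [-0.0, -0.5, -1.1]
width: 19.7
```

```bash
python3 - <<'E'
from mv import *
import cv2
from bench import *
pk=get_image("side");cv2.imwrite("pics/side16.png",pk["image"])
go()
E
python3 crop.py pics/side16.png 50 230 200 400 4 pics/s16c.png
```

```text
t 35.65 tcp [ 426.2 -338.7  184.5] jaw yaw deg 12.76 toolx [-1.e-04  1.e-04 -1.e+00] F [ 0.37 -0.2  -1.9 ] w 20.0 q6 -1.1
```

View pics/s16c.png

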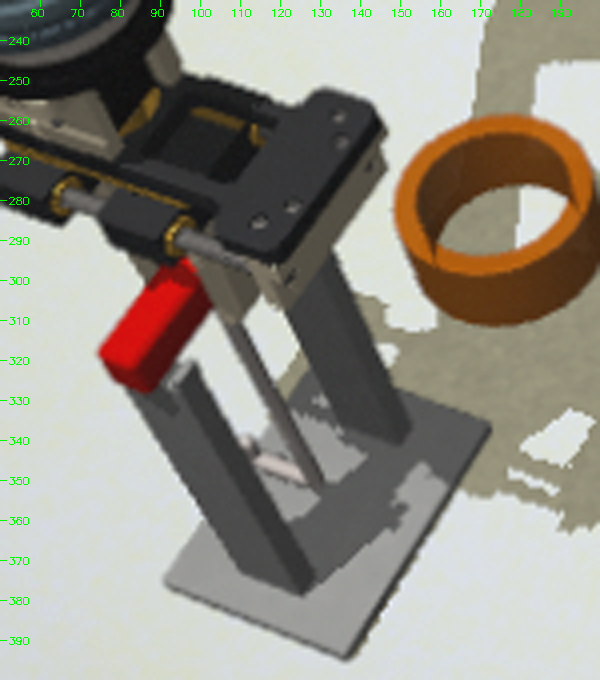

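Bar end at (85,320) sits between the lips; just above contact. Lower a touch until force shows, then release.

Call:
step_arm --fingers '[0, 0, 0]' --pt "0.06 0 0" --pt "0.1 0 0" --pt "0.1 0 0" --roll '[0, 0, 0]'

```text
clock: 35.95
tool_pos: [426.2, -338.8, 183.9]
orientation: [0.441, 0.552, -0.441, 0.553]
force: [0.1, 0.2, 0.1]
width: 19.7
```

Call:
step_arm --fingers '[0.3, 0.5, 0.6, 0.6, 0.6, 0.6]' --pt "0 0 0" --pt "0 0 0" --pt "0 0 0" --pt "0 0 0" --pt "0 0 0" --pt "0 0 0" --roll '[0, 0, 0, 0, 0, 0]'

```text
clock: 36.55
tool_pos: [426.2, -338.7, 183.5]
orientation: [0.441, 0.552, -0.441, 0.552]
force: [-0.4, 0.5, 0.5]
width: 55.6
```

Call:
step_arm --fingers '[0.6, 0.6, 0.6, 0.6, 0.6, 0.6, 0.6, 0.6, 0.6, 0.6]' --pt "-1 0 0" --pt "-3 0 0" --pt "-6 0 0" --pt "-10 0 0" --pt "-13 -3 0" --pt "-13 -7 0" --pt "-13 -10 0" --pt "-13 -12 0" --pt "-13 -12 0" --pt "-13 -12 0" --roll '[0, 0, 0, 0, 0, 0, 0, 0, 0, 0]'

```text
clock: 37.55
tool_pos: [309.3, -365.3, 314.3]
orientation: [0.442, 0.552, -0.442, 0.553]
force: [0.4, 0.1, 0.6]
width: 55.6
```

```bash
python3 - <<'E'
from mv import *
import cv2
from bench import *
for n in("side","top"):
    pk=get_image(n);cv2.imwrite(f"pics/{n}17.png",pk["image"])
go()
E
python3 crop.py pics/side17.png 50 230 200 400 4 pics/s17c.png
```

```text
t 37.65 tcp [ 309.9 -365.1  313.8] jaw yaw deg 12.79 toolx [ 6.e-04 -2.e-04 -1.e+00] F [-0.05 -0.89 -0.53] w 55.7 q6 -1.32
```

View pics/s17c.png

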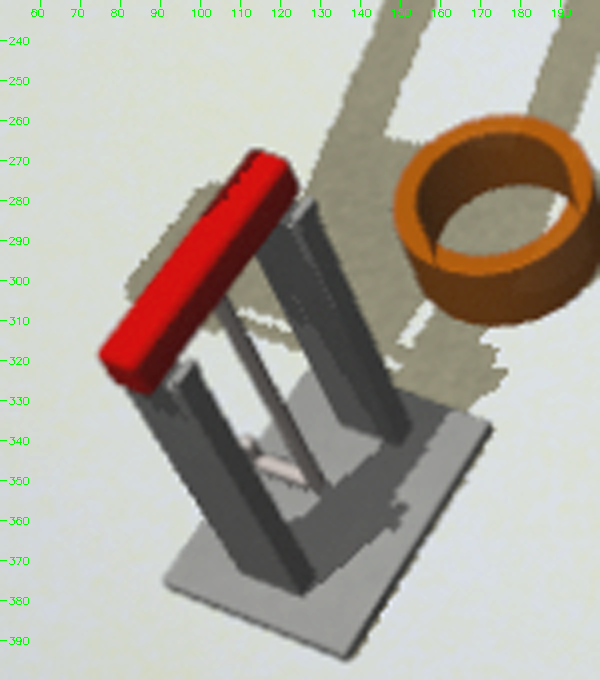

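View pics/top17.png

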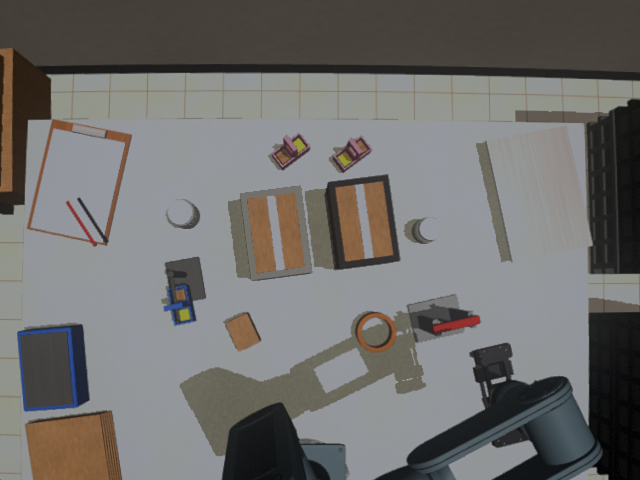

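View pics/side17.png

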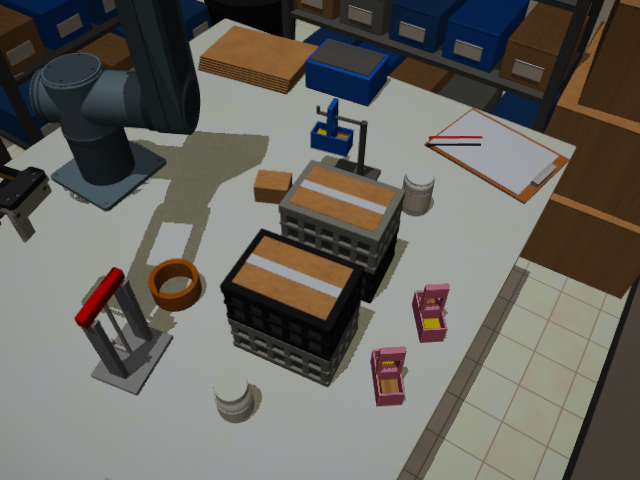

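The rod is on its stand at (103,298) and the caddy hangs on the hook at (331,132). The bystanders look unmoved and the gripper is clear, so I'm handing in.

```bash
python3 -c "
from bench import *
print(job_done())"
```

```text
the job is handed in; nothing more can be done
None
```

The blue caddy now hangs by its handle hole on the dark steel hook, and the red rod is back on its grey stand. I handed the job in at about 37.7 s of the 69 s allowed.

- **Fishing out:** I hooked the handle hole with the rod's prong from the far side and lifted the caddy clear of the table. I then drew it out through the near end of the gap and set it upright on the table.
- **Parking the rod:** The gripper had to be free to hang the caddy, so I laid the rod's T-bar across the two crate tops for about 13 s.
- **Hanging:** Only then did I grip the caddy by its handle, pass the hole over the hook's upturned end and lower it until it rested on the arm. It hangs about 6 mm behind the marked seat point, toward the post.
- **Returning the rod:** I picked it up from the crates last and put it back on the stand.

**Last checks:** The final side and top pictures show the caddy level on the hook and the bar on the stand between its lips. The tape, carton, jar, can and pink caddies look where they were, though I judged that by eye only. The gripper is clear and holds nothing, and no wrist force I read exceeded about 5.5 N.

**Disagreements:** The two cameras differed by about 2–3 mm on the rod and crates, which was within the clearances. One move after parking the rod went the wrong way along the gap, but it touched nothing.

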